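Swap the cup under the cold-coffee tap and set the drip

TASK

The brown paper cup on the drip stand is done: shut the dispenser's tap, move that paper cup onto the cork coaster, and stand the blue tumbler centrally on the drip stand under the spout. Then turn the tap open until its red pointer lines up with the yellow tab on the dial. Keep the tap shut while no cup is under it, keep both cups upright, set them down without dropping them, and leave everything else where it is.

Things in the scene. Friction and masses are not known exactly. Their poses are not given: they have to be found in the camera images.
- tap (a joint): angle of the tap's bar handle, rad, about the upright axis through point tap_grip; 0 = shut (bar across the brass pipe), 1.57 = fully open (bar along the pipe); it grows anticlockwise seen from above, has stops at both ends and stays where it is left
- mark (a joint): angle of the yellow tab on the dial beneath the handle, rad, on the same scale as joint tap: the pointer lines up with the tab when the two values are equal; the tab stays put
- tap_grip (a point): point on the tap handle's turning axis at the height to grip, 303 mm above the table. The handle is a black bar 72 mm long, 12 mm thick, 22 mm high (from 290 to 312 mm above the table), with one red end, the pointer; the point turns with it: its x axis runs along the bar, away from the red end, z up. Below it is a white dial 84 mm across, its top 274 mm above the table
- mark_tab (a point): the yellow tab (16 x 9 mm) at the dial's edge, 42 mm from the tap's axis; its x axis points from the tab to the tap's axis
- drip_stand_top (a point): centre of the top of the drip stand, a black disc 68 mm across on a thin post, 45 mm above the table, right under the spout. Its y axis points along the brass pipe to the steel tank (130 mm across, 366 mm tall, its axis 155 mm from the stand's), z up
- spout (a point): centre of the spout's lower end, 220 mm above the table: spout 16 mm across, brass tap body 32 mm across above it from 230 mm, dial above from 270 mm; pipe 18 mm thick at 240 mm
- paper_cup: brown open paper cup without a lid, 90 mm tall, 52 mm across the base, 65 mm across the rim, straight taper; origin at the centre of its underside, z up; at first on the drip stand
- tumbler: open blue ceramic tumbler, 85 mm tall, 54 mm across the base, 63 mm across the rim; origin at the centre of its underside, z up; at first on the table
- coaster: round cork coaster fixed to the table, 100 mm across, 8 mm thick; origin at the centre of its underside, on the table
- glasses: pair of wire spectacles, 130 mm wide, lying open; a bystander, to be left alone; origin under its middle
- sugar_jar: white ceramic jar, 60 mm across, 90 mm tall; a bystander, to be left alone; origin under its middle
- takeaway_cup: brown take-away cup with a black lid, 84 mm across the lid, 125 mm tall; a bystander, to be left alone; origin under its middle
- spoon: steel spoon, 130 mm long, lying flat; a bystander, to be left alone; origin under its middle
There are look-alikes about, which are no part of the job. Leave any orange or turquoise look-alike of the paper_cup alone.

How it is judged:
By the outcome, as a careful person would: the job done as asked, in the order asked, and still so for the second after the job is handed in, with the robot touching nothing.
It also fails if it takes over 72 s, if anything falls off the work surface, if the arm or the gripper's body presses on something with over 40 N, if the wrist force passes 120 N, or if a joint passes its speed limit or range.

ROBOT

A 6-joint arm with a two-finger parallel gripper is mounted at the origin on the work surface. World frame = base frame: x ahead of the robot, y to its left, z up, the work surface at z = 0. Lengths are in mm, angles in rad, forces in N, time in s.
With the tool pointing down it reaches from about 350 to 975 mm from the base axis. Payload 7.1 kg.
Tool frame: the origin (TCP) lies midway between the tips of the shut fingers; the grasp point (between the pads) lies 19 mm behind it; z points along the fingers, y is the line along which they close (so a half turn about z gives the same grasp; the last joint's range is limited). The gripper opens to 88 mm and grips with 3 to 60 N. Pads are 20 mm wide; open, the fingers measure 115 mm over their backs; the gripper's body (75 mm by 178 mm) begins 61 mm behind the grasp point.
Start: joints at [1.157, 0.423, 1.63, -0, 1.089, -0.019], TCP at [240.357, 576.917, 222.675] pointing down, gripper open.
Joint ranges: [-3, 3], [-0.9, 2.11], [0.09, 2.58], [-1.31, 4.45], [0.11, 2.69], [-2.54, 2.54]. Speed limits (rad/s): [2.39, 2.39, 3.01, 3.14, 3.14, 3.14].

INTERFACE

Orientations are given as a rotation vector (axis times angle).
In Python, from workcell import ctrl gives the robot as it stands.
- The arm moves only by the shell command python3 -m inch 'ROWS' [OPENING]. ROWS is JSON, a list of rows, each an object with "xyz": the shift along the tool's x, y, z in mm, a list of three; "rot": the turn, a rotation vector about the tool's x, y, z in rad, a list of three. In form: [{"xyz": [dx, dy, dz], "rot": [ax, ay, az]}, ...]. A call has 1 to 12 rows; each row is the pose to reach, as a shift and turn from the pose commanded when the call began, along the tool's axes at that moment; what a row does not reach only later rows make up. A row lasts 1/12 s, in which the tool goes at most 41.7 mm and 7.16 degrees, less where a joint would pass 70% of its speed; a pose out of reach is approached as far as the arm can. A call with a gripper value outside its range is refused whole. OPENING is the closure in counts, from 0 (fully open) to 255 (shut), set as the call begins (- or left out, the last holds). The fingers move at their own pace and stop on an object; the grip force is fixed at half the most. Time passes only in rows, so rows that repeat a pose let the fingers close. It gives the time, the measured TCP pose, the force, the opening and the grip force at its end, in the units of the state.
- ctrl.get_obs(): the state, without advancing time (a new reading comes with each control period).
- ctrl.get_image(name): name is "side" or "top" or "wrist"; returns the picture (384x512x3 uint8, red, green, blue); there is no depth.
- ctrl.camera_model(name): a dict with "fx", "fy", "cx", "cy" (pixels), "position" and "attitude" of the camera in the world. Camera axes: x right, y up, looking along -z (the intrinsics and any distortion apply to the point x, -y, -z); pixel columns grow to the right and rows downward; lengths in mm; the calibration is good to about 2 mm. A picture is of the moment at which its call begins: read the wrist's pose just before it. camera_model takes no time and is no camera call; for the wrist camera it gives the pose at the moment of the call.
- ctrl.close_job(): hands the job in; it is judged then, once.
The state is a dict: "t": time; "qpos": joint angles; "qvel": joint speeds; "joint_torque": joint torques, N m; "ee_pos": TCP position; "orientation": TCP orientation; "ft_force": force on the tool from outside, world axes, zero at the start; "moment": the same for the moment, N m; "width": finger opening in mm; "grasp_force": force on a finger pad.
Only numpy, scipy, OpenCV 4.12 (cv2) and the standard library are available. Lean on these libraries where they do the work, as an engineer would, in place of code of your own. Each camera call takes 0.05 s, during which the arm holds its last target. There are 200 camera calls.

## Working session

There is one attempt and no reset: what is moved stays moved. The work goes in short steps, Python scripts to look and compute and a shell command to move; the robot and the scene stay as the last step left them, time stands still between calls to the robot, and variables do not carry over. Pictures are saved under pics/ and viewed, at most 10 in all, crops included, and the job is handed in when it is done.

```bash
mkdir -p pics; ls; python3 - <<'E'
from workcell import ctrl
import cv2
o=ctrl.get_obs(); print({k:o[k] for k in('t','ee_pos','orientation','width')})
for n in('side','top','wrist'):
    print(n,ctrl.camera_model(n)); im=ctrl.get_image(n); cv2.imwrite(f'pics/{n}0.png',im[:,:,::-1])
a=cv2.imread('pics/side0.png');b=cv2.imread('pics/top0.png')
cv2.imwrite('pics/a_side.png',cv2.resize(a,(800,600),interpolation=2));cv2.imwrite('pics/a_top.png',cv2.resize(b,(800,600),interpolation=2))
E
```

```text
pics
{'t': 0.0, 'ee_pos': array([240.13322682, 576.43351943, 221.91487007]), 'orientation': array([-6.15998737e-01, -3.08027254e+00,  2.29088636e-03]), 'width': 87.85453654559335}
side {'fx': 435.7925442853679, 'fy': 435.7925442853679, 'cx': 247.9936704958003, 'cy': 193.31424303354473, 'position': array([  59.46283426, -719.26639324,  776.31176951]), 'attitude': array([ 0.94402145, -0.3406631 , -0.59296932])}
top {'fx': 462.31446708134024, 'fy': 462.31446708134024, 'cx': 246.91589063176855, 'cy': 195.79828395379542, 'position': array([ 456.5013354 ,   26.23650373, 1461.24349169]), 'attitude': array([ 0.10963931, -0.11684835, -1.5449436 ])}
wrist {'fx': 277.2909964945167, 'fy': 277.2909964945167, 'cx': 253.78299368396011, 'cy': 189.90474206724022, 'position': array([163.68511687, 608.84198726, 383.73831958]), 'attitude': array([-0.26912676, -0.17788232,  1.16729085])}
```

View pics/a_side.png

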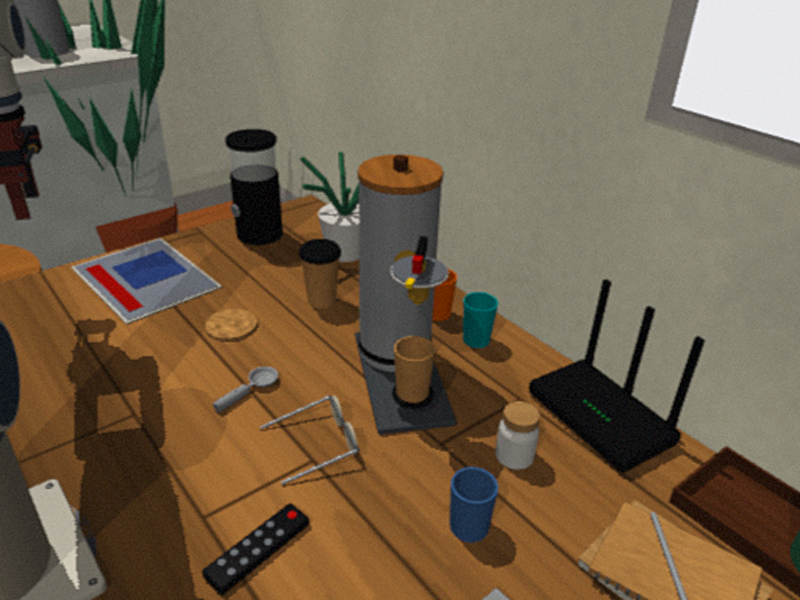

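View pics/a_top.png

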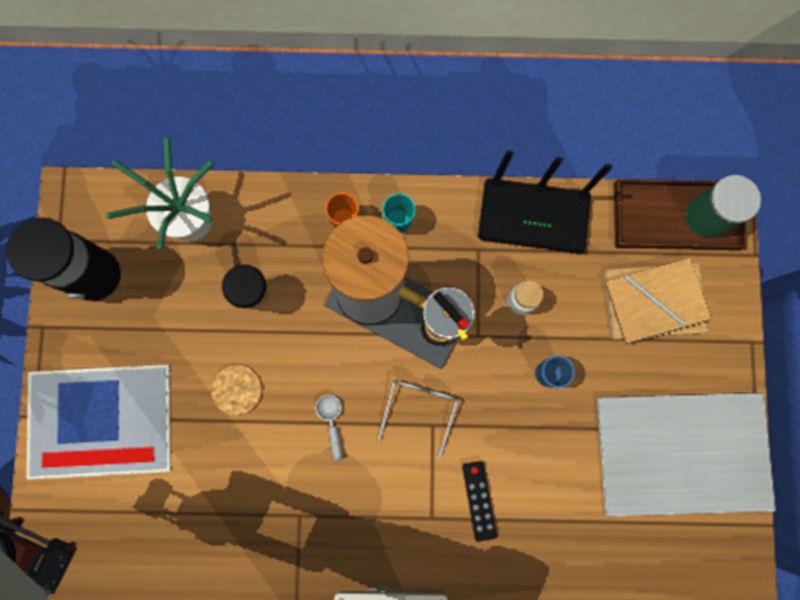

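The side view shows the brown cup on the stand at about (413,370), the blue tumbler at (473,505), the tap at (420,260) and the coaster at (231,324). The top view shows the tap at (450,312), the tumbler at (556,372) and the coaster at (237,389). What could be mistaken for the paper cup: the takeaway cup, brown with a black lid, side (320,275); the orange cup, side (443,295); and the turquoise cup, side (480,320). The only open brown cup is the one on the stand, so I choose that. Next I take a close crop.

```bash
python3 - <<'E'
import cv2,numpy as np
s=cv2.imread('pics/side0.png');t=cv2.imread('pics/top0.png')
# each panel 400x300 : 
def c(im,x,y,w):
    h=w*3//4; return cv2.resize(im[y:y+h,x:x+w],(400,300),interpolation=2)
P=np.vstack([np.hstack([c(t,255,175,64),c(s,236,140,64)]),np.hstack([c(t,325,215,64),c(s,230,200,112)])])
cv2.imwrite('pics/b.png',P)
E
```

```text
(no output)
```

View pics/b.png

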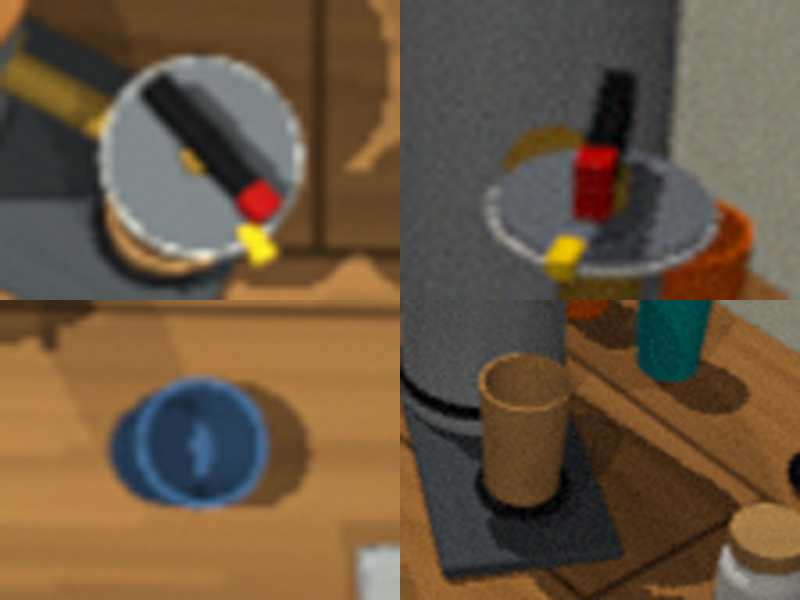

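```bash
cat > h.py <<'E'
import numpy as np,cv2
from scipy.spatial.transform import Rotation as R
from scipy.optimize import least_squares
FIX={'side':dict(f=435.7925,c=(247.9937,193.3142),p=np.array([59.46283426,-719.26639324,776.31176951]),a=[0.94402145,-0.3406631,-0.59296932]),
'top':dict(f=462.3145,c=(246.9159,195.7983),p=np.array([456.5013354,26.23650373,1461.24349169]),a=[0.10963931,-0.11684835,-1.5449436])}
def cam(m): return dict(f=m['fx'],c=(m['cx'],m['cy']),p=np.array(m['position']),a=m['attitude'])
def ray(c,uv):
    c=FIX[c] if isinstance(c,str) else c
    d=np.array([(uv[0]-c['c'][0])/c['f'],-(uv[1]-c['c'][1])/c['f'],-1])
    d=R.from_rotvec(c['a']).apply(d); return c['p'],d/np.linalg.norm(d)
def atz(c,uv,z): p,d=ray(c,uv); return (p+d*(z-p[2])/d[2]).round(1)
def proj(c,X):
    c=FIX[c] if isinstance(c,str) else c
    q=R.from_rotvec(c['a']).inv().apply(np.asarray(X,float)-c['p']); return np.array([c['c'][0]+c['f']*q[...,0]/-q[...,2],c['c'][1]+c['f']*q[...,1]/q[...,2]]).T
def tri(*o):
    A=np.zeros((3,3));b=np.zeros(3)
    for c,uv in o:
        p,d=ray(c,uv);M=np.eye(3)-np.outer(d,d);A+=M;b+=M@p
    X=np.linalg.solve(A,b); return X.round(1),[round(float(np.linalg.norm(np.cross(X-ray(c,uv)[0],ray(c,uv)[1]))),1) for c,uv in o]
E
python3 - <<'E'
from h import *
T=lambda x,y:(255+x/6.25-.4,175+y/6.25-.4)
S=lambda x,y:(236+(x-400)/6.25-.4,140+y/6.25-.4)
print('dial',tri(('top',T(201,157)),('side',S(602,206))))
print('dial@274',atz('top',T(201,157),274),atz('side',S(602,206),274))
print('red end',tri(('top',T(262,200)),('side',S(598,150))),'blk end',tri(('top',T(157,85)),('side',S(620,72))))
r=atz('top',T(270,208),312);k=atz('top',T(152,80),312);print(r,k,(r+k)/2,np.linalg.norm(r-k))
print('tab',tri(('top',T(257,243)),('side',S(566,245))),atz('top',T(257,243),274))
print('tumbler',tri(('top',(325+200/6.25-.4,215+143/6.25-.4)),('side',(303.4,311))),atz('top',(356.6,237.5),85))
print('coaster',tri(('top',(151.4,249.5)),('side',(147.5,207.3))),atz('top',(151.4,249.5),8))
print('tank',atz('top',(366/1.5625-.3,258/1.5625-.3),366))
print('paperrim',atz('side',(230+124/3.571-.4,200+81/3.571-.4),135))
u=lambda x,y:(x/1.5625-.3,y/1.5625-.3)
print('glasses',[atz('top',u(*p),5) for p in((380,438),(396,381),(461,401),(442,456))],'jar',atz('top',u(528,293),90),'takeaway',atz('top',u(244,286),125))
print('spoon',atz('top',u(329,406),5),atz('top',u(338,457),5),'orange',atz('top',u(342,209),90),'turq',atz('top',u(399,211),90))
E
```

```text
dial (array([621.6, -80.8, 273.1]), [0.2, 0.2])
dial@274 [621.6 -80.8 274. ] [620.4 -81.9 274. ]
red end (array([ 599.4, -101.9,  313.4]), [0.1, 0.1]) blk end (array([645.4, -59.5, 311.2]), [0.0, 0.0])
[ 596.4 -105.3  312. ] [647.2 -57.3 312. ] [621.8 -81.3 312. ] 69.89019959908546
tab (array([ 585.6, -103.6,  280.8]), [0.0, 0.0]) [ 586.3 -104.3  274. ]
tumbler (array([ 539.4, -308. ,   78.2]), [0.6, 0.6]) [ 539.4 -306.7   85. ]
coaster (array([491.7, 317.1,   3.5]), [0.5, 0.5]) [492. 316.   8.]
tank [691.  56. 366.]
paperrim [616.8 -82.1 135. ]
glasses [array([404.6,  28.4,   5. ]), array([517.9,  -1. ,   5. ]), array([ 481. , -131.8,    5. ]), array([372.3, -95. ,   5. ])] jar [ 688.8 -250.1   90. ] takeaway [683.6 289.8 125. ]
spoon [465.2 131.7   5. ] [365.8 110.5   5. ] orange [846.8 113.1  90. ] turq [845.4   1.5  90. ]
```

The measurements agree with the text: dial at z 273, rim at 78–85, tank 154 mm from the tap axis, tab 42 mm from it. The tap axis is at (621.5, -81), with tap ≈ 1.23 and mark ≈ 1.05. I'll rise first, then go above the handle.

```bash
cat >> h.py <<'E'
def frame(heading,tilt):  # deg; heading of tool horizontal dir, tilt=angle of tool z below horizontal; y = right of heading
    h,t=np.radians(heading),np.radians(tilt); o=np.array([np.cos(h),np.sin(h),0]);u=np.array([0,0,1.])
    z=o*np.cos(t)-u*np.sin(t); x=o*np.sin(t)+u*np.cos(t); return R.from_matrix(np.c_[x,np.cross(z,x),z])
def go(xyz,heading,tilt,grasp=False):
    from workcell import ctrl
    o=ctrl.get_obs(); c=R.from_rotvec(o['orientation']); g=frame(heading,tilt); p=np.array(xyz,float)
    if grasp: p=p+19*g.as_matrix()[:,2]
    print('t %.2f'%o['t'],'at',np.round(o['ee_pos'],1),'w',round(o['width'],1),'XYZ',c.inv().apply(p-o['ee_pos']).round(1),'ROT',(c.inv()*g).as_rotvec().round(4))
E
python3 -m inch '[{"xyz":[0,0,-120],"rot":[0,0,0.1]},{"xyz":[0,0,-120],"rot":[0,0,0.2]},{"xyz":[0,0,-120],"rot":[0,0,0.3]},{"xyz":[-604,-461,-178],"rot":[0,0,1.99]},{"xyz":[-604,-461,-178],"rot":[0,0,1.99]},{"xyz":[-604,-461,-178],"rot":[0,0,1.99]},{"xyz":[-604,-461,-178],"rot":[0,0,1.99]},{"xyz":[-604,-461,-178],"rot":[0,0,1.99]},{"xyz":[-604,-461,-178],"rot":[0,0,1.99]},{"xyz":[-604,-461,-178],"rot":[0,0,1.99]},{"xyz":[-604,-461,-178],"rot":[0,0,1.99]},{"xyz":[-604,-461,-178],"rot":[0,0,1.99]}]' 0
python3 -c "
from h import *
go([621.5,-81,400],43.4,90)"
```

```text
t: 1.15
ee_pos: [427.8, 251.2, 371.4]
orientation: [2.486, 1.921, 0.0]
ft_force: [0.3, 1.0, -0.2]
width: 87.6
grasp_force: 0.0
t 1.15 at [427.8 251.2 371.4] w 87.6 XYZ [-272.7  271.2  -28.6] ROT [ 0.     -0.      0.5584]
```

```bash
python3 -m inch '[{"xyz":[-272,271,-30],"rot":[0,0,0.558]},{"xyz":[-272,271,-30],"rot":[0,0,0.558]},{"xyz":[-272,271,-30],"rot":[0,0,0.558]},{"xyz":[-272,271,-30],"rot":[0,0,0.558]},{"xyz":[-272,271,-30],"rot":[0,0,0.558]},{"xyz":[-272,271,-30],"rot":[0,0,0.558]},{"xyz":[-272,271,-30],"rot":[0,0,0.558]},{"xyz":[-272,271,-30],"rot":[0,0,0.558]},{"xyz":[-272,271,-30],"rot":[0,0,0.558]},{"xyz":[-272,271,-30],"rot":[0,0,0.558]},{"xyz":[-272,271,-30],"rot":[0,0,0.558]},{"xyz":[-272,271,-30],"rot":[0,0,0.558]}]'
python3 -c "
from h import *
go([621.5,-81,293],43.4,90)
from workcell import ctrl
cv2.imwrite('pics/w1.png',cv2.resize(ctrl.get_image('wrist')[:,:,::-1],(640,480)))"
```

```text
t: 2.15
ee_pos: [622.6, -77.1, 400.4]
orientation: [-2.915, -1.169, 0.002]
ft_force: [0.4, 0.5, -0.4]
width: 87.9
grasp_force: 0.0
t 2.15 at [622.6 -77.1 400.4] w 87.9 XYZ [ -3.4   2.2 107.4] ROT [-0.0016  0.0006  0.0052]
```

View pics/w1.png

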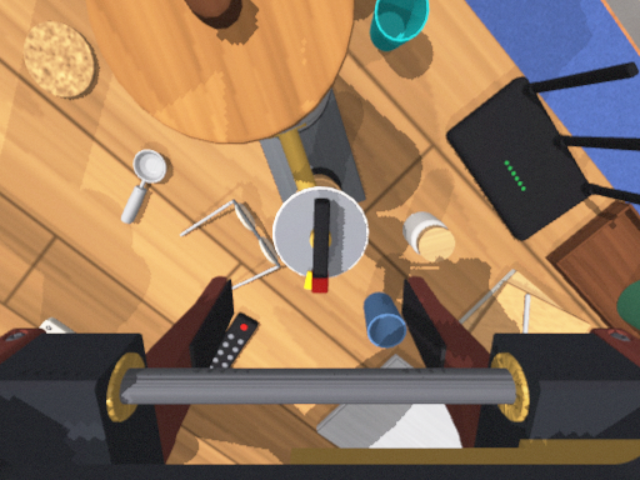

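The wrist view shows the bar upright in the picture at (320,245), aligned between the open fingers, with the tab at (309,281). I descend and grip.

```bash
python3 -m inch '[{"xyz":[-2,1,30],"rot":[0,0,0]},{"xyz":[-3,2,60],"rot":[0,0,0]},{"xyz":[-3,2,85],"rot":[0,0,0]},{"xyz":[-3,2,100],"rot":[0,0,0]},{"xyz":[-3,2,107],"rot":[0,0,0]},{"xyz":[-3,2,107],"rot":[0,0,0]},{"xyz":[-3,2,107],"rot":[0,0,0]}]'
python3 -m inch '[{"xyz":[0,0,0],"rot":[0,0,0]},{"xyz":[0,0,0],"rot":[0,0,0]},{"xyz":[0,0,0],"rot":[0,0,0]},{"xyz":[0,0,0],"rot":[0,0,0]},{"xyz":[0,0,0],"rot":[0,0,0]},{"xyz":[0,0,0],"rot":[0,0,0]},{"xyz":[0,0,0],"rot":[0,0,0]},{"xyz":[0,0,0],"rot":[0,0,0]},{"xyz":[0,0,0],"rot":[0,0,0]},{"xyz":[0,0,0],"rot":[0,0,0]}]' 255
python3 -c "
from h import *
go([621.5,-81,293],43.4-70.3,90)"
```

```text
t: 2.78
ee_pos: [622.3, -79.6, 295.1]
orientation: [2.914, 1.173, 0.001]
ft_force: [-0.7, 0.5, -0.6]
width: 88.0
grasp_force: 0.0
t: 3.62
ee_pos: [622.3, -80.8, 294.2]
orientation: [-2.915, -1.171, 0.0]
ft_force: [0.2, 0.3, -0.8]
width: 24.6
grasp_force: 0.0
t 3.62 at [622.3 -80.8 294.2] w 24.6 XYZ [-0.7 -0.4  1.2] ROT [-0.      0.      1.2332]
```

```bash
python3 -m inch '[{"xyz":[0,0,0],"rot":[0,0,0]},{"xyz":[0,0,0],"rot":[0,0,0]},{"xyz":[0,0,0],"rot":[0,0,0]},{"xyz":[0,0,0],"rot":[0,0,0]}]' 255
python3 -m inch '[{"xyz":[0,0,0],"rot":[0,0,0.1]},{"xyz":[0,0,0],"rot":[0,0,0.2]},{"xyz":[0,0,0],"rot":[0,0,0.3]},{"xyz":[0,0,0],"rot":[0,0,0.4]},{"xyz":[0,0,0],"rot":[0,0,0.5]},{"xyz":[0,0,0],"rot":[0,0,0.6]},{"xyz":[0,0,0],"rot":[0,0,0.7]},{"xyz":[0,0,0],"rot":[0,0,0.8]},{"xyz":[0,0,0],"rot":[0,0,0.9]},{"xyz":[0,0,0],"rot":[0,0,1.0]},{"xyz":[0,0,0],"rot":[0,0,1.1]},{"xyz":[0,0,0],"rot":[0,0,1.15]}]'
python3 -c "
from h import *
from workcell import ctrl
print(ctrl.get_obs()['moment'])
go([621.5,-81,293],43.4-70.3,90)"
```

```text
t: 3.95
ee_pos: [622.2, -80.6, 294.2]
orientation: [-2.915, -1.171, 0.0]
ft_force: [0.1, 0.9, 0.7]
width: 11.8
grasp_force: 29.9
t: 4.95
ee_pos: [622.6, -83.2, 294.2]
orientation: [3.078, -0.61, 0.003]
ft_force: [1.1, -9.0, -1.1]
width: 12.2
grasp_force: 30.0
[-1.58053384 -0.03115991  0.08446231]
t 4.95 at [622.6 -83.2 294.2] w 12.2 XYZ [-1.9 -1.6  1.2] ROT [ 0.0035 -0.0026  0.0781]
```

```bash
python3 -m inch '[{"xyz":[0,0,0],"rot":[0,0,0.03]},{"xyz":[0,0,0],"rot":[0,0,0.06]},{"xyz":[0,0,0],"rot":[0,0,0.08]},{"xyz":[0,0,0],"rot":[0,0,0.1]},{"xyz":[0,0,0],"rot":[0,0,0.12]},{"xyz":[0,0,0],"rot":[0,0,0.12]}]'
python3 -c "
from h import *
from workcell import ctrl
print(ctrl.get_obs()['moment'])
go([621.5,-81,293],43.4-70.3,90)"
```

```text
t: 5.45
ee_pos: [622.5, -83.4, 294.2]
orientation: [3.037, -0.786, 0.003]
ft_force: [0.8, -10.4, -2.2]
width: 12.1
grasp_force: 30.6
[-1.6460596  -0.02608344  0.67843689]
t 5.45 at [622.5 -83.4 294.2] w 12.1 XYZ [-2.1 -1.6  1.2] ROT [ 0.0039 -0.0028 -0.0367]
```

```bash
python3 -m inch '[{"xyz":[0,0,0],"rot":[0,0,0]},{"xyz":[0,0,0],"rot":[0,0,0]},{"xyz":[0,0,0],"rot":[0,0,0]},{"xyz":[0,0,0],"rot":[0,0,0]},{"xyz":[0,0,-20],"rot":[0,0,0]},{"xyz":[0,0,-50],"rot":[0,0,0]},{"xyz":[0,0,-90],"rot":[0,0,0]},{"xyz":[0,0,-130],"rot":[0,0,0]},{"xyz":[0,0,-140],"rot":[0,0,0]},{"xyz":[0,0,-140],"rot":[0,0,0]}]' 0
python3 -c "
from h import *
from workcell import ctrl
go([440,-81,300],0,90)
m=ctrl.camera_model('wrist');print(m)
cv2.imwrite('pics/w2r.png',ctrl.get_image('wrist')[:,:,::-1])
a=cv2.imread('pics/w2r.png')
ctrl.get_obs()
cv2.imwrite('pics/w2.png',cv2.resize(a[110:260,156:356],(800,600),interpolation=2))"
```

```text
t: 6.28
ee_pos: [623.7, -80.6, 438.7]
orientation: [-3.041, 0.786, -0.012]
ft_force: [-0.4, 0.3, 0.3]
width: 75.2
grasp_force: 0.0
t 6.28 at [623.7 -80.6 438.7] w 75.2 XYZ [-161.5   89.8  137.3] ROT [-0.001  -0.0077 -0.5058]
{'fx': 277.2909964945167, 'fy': 277.2909964945167, 'cx': 253.78299368396011, 'cy': 189.90474206724022, 'position': array([ 694.44403363, -120.11515941,  601.06159625]), 'attitude': array([-0.17803511,  0.30894038, -2.05777645])}
```

View pics/w2.png

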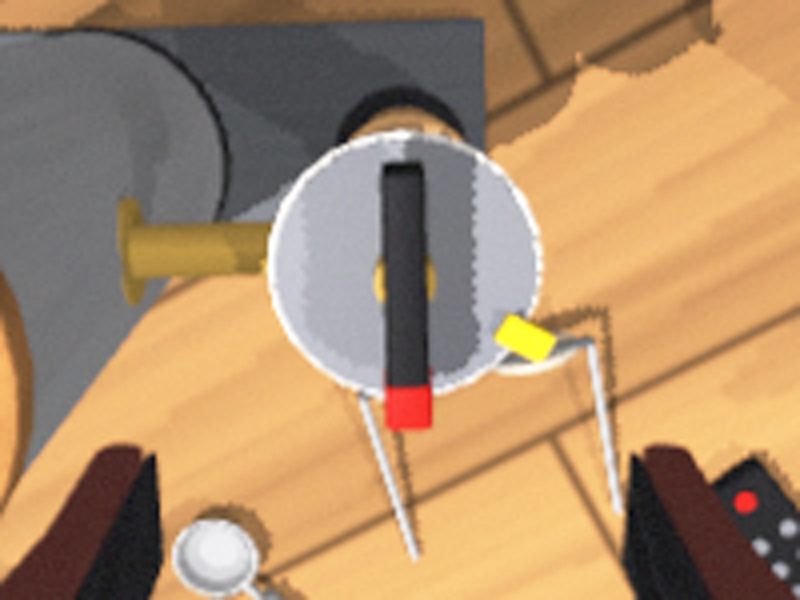

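The crop shows the bar at right angles to the pipe, so the tap is shut: black end (404,165), red end (408,428), tab centre (526,338), pipe running left at y≈250.

```bash
python3 - <<'E'
from h import *
c=dict(f=277.291,c=(253.783,189.905),p=np.array([694.444,-120.115,601.062]),a=[-0.17803511,0.30894038,-2.05777645])
U=lambda x,y:(156+x/4-.4,110+y/4-.4)
a=atz(c,U(404,167),312);b=atz(c,U(409,390),312);t=atz(c,U(526,338),275);d=atz(c,U(406,262),274)
dd=a-b;print('bar',a,b,np.degrees(np.arctan2(dd[1],dd[0])),'dial',d)
dt=d-t;print('tab',t,np.linalg.norm(dt),np.degrees(np.arctan2(dt[1],dt[0])))
p=atz(c,U(150,250),249);q=atz(c,U(265,248),249);dp=p-q;print('pipe',np.degrees(np.arctan2(dp[1],dp[0])))
go([470,-81,300],0,90)
E
```

```text
bar [653.1 -99.6 312. ] [598.  -70.9 312. ] -27.513706688910954 dial [622.  -83.6 274. ]
tab [ 583.2 -104.5  275. ] 44.08230937689173 28.309561018666933
pipe 62.13455111491281
t 6.33 at [622.7 -80.5 435.5] w 79.1 XYZ [-133.8   74.6  135. ] ROT [-4.000e-04 -3.100e-03 -5.059e-01]
```

```bash
python3 -c "
from h import *
go([440,-81,250],0,30)"
```

```text
t 6.33 at [622.7 -80.5 435.5] w 79.1 XYZ [-160.1   89.2  185. ] ROT [ 0.2642  1.0209 -0.4585]
```

```bash
python3 -m inch '[{"xyz":[-35,20,10],"rot":[0,0,0]},{"xyz":[-70,40,20],"rot":[0.02,0.08,-0.04]},{"xyz":[-160,89,185],"rot":[0.264,1.021,-0.459]},{"xyz":[-160,89,185],"rot":[0.264,1.021,-0.459]},{"xyz":[-160,89,185],"rot":[0.264,1.021,-0.459]},{"xyz":[-160,89,185],"rot":[0.264,1.021,-0.459]},{"xyz":[-160,89,185],"rot":[0.264,1.021,-0.459]},{"xyz":[-160,89,185],"rot":[0.264,1.021,-0.459]},{"xyz":[-160,89,185],"rot":[0.264,1.021,-0.459]},{"xyz":[-160,89,185],"rot":[0.264,1.021,-0.459]},{"xyz":[-160,89,185],"rot":[0.264,1.021,-0.459]},{"xyz":[-160,89,185],"rot":[0.264,1.021,-0.459]}]' 0
python3 -c "
from h import *
go([480,-81,102],0,30,True)"
```

```text
t: 7.33
ee_pos: [441.9, -65.5, 248.8]
orientation: [-2.874, 0.214, -1.036]
ft_force: [1.1, 0.5, 0.5]
width: 88.0
grasp_force: 0.0
t 7.33 at [441.9 -65.5 248.8] w 88.0 XYZ [-54.3  28.5 154.6] ROT [ 0.0018  0.3543 -0.1613]
```

```bash
python3 -m inch '[{"xyz":[-54,28,155],"rot":[0.002,0.354,-0.161]},{"xyz":[-54,28,155],"rot":[0.002,0.354,-0.161]},{"xyz":[-54,28,155],"rot":[0.002,0.354,-0.161]},{"xyz":[-54,28,155],"rot":[0.002,0.354,-0.161]},{"xyz":[-54,28,155],"rot":[0.002,0.354,-0.161]},{"xyz":[-54,28,155],"rot":[0.002,0.354,-0.161]},{"xyz":[-54,28,155],"rot":[0.002,0.354,-0.161]},{"xyz":[-54,28,155],"rot":[0.002,0.354,-0.161]}]' 0
python3 -c "
from h import *
from workcell import ctrl
go([480,-81,102],0,30,True)
m=ctrl.camera_model('wrist');print(m['position'],m['attitude'])
cv2.imwrite('pics/w3r.png',ctrl.get_image('wrist')[:,:,::-1])
a=cv2.imread('pics/w3r.png')
cv2.imwrite('pics/w3.png',cv2.resize(a,(800,600),interpolation=2))"
```

```text
t: 8.0
ee_pos: [468.6, -24.1, 178.5]
orientation: [-2.685, 0.042, -1.222]
ft_force: [0.6, 0.8, -0.2]
width: 87.9
grasp_force: 0.0
t 8.00 at [468.6 -24.1 178.5] w 87.9 XYZ [-39.7  73.2  66.9] ROT [-0.1516  0.1926 -0.1202]
[401.3634853  -58.42524545 343.70673702] [ 0.58299837 -0.27647466 -1.52050501]
```

View pics/w3.png

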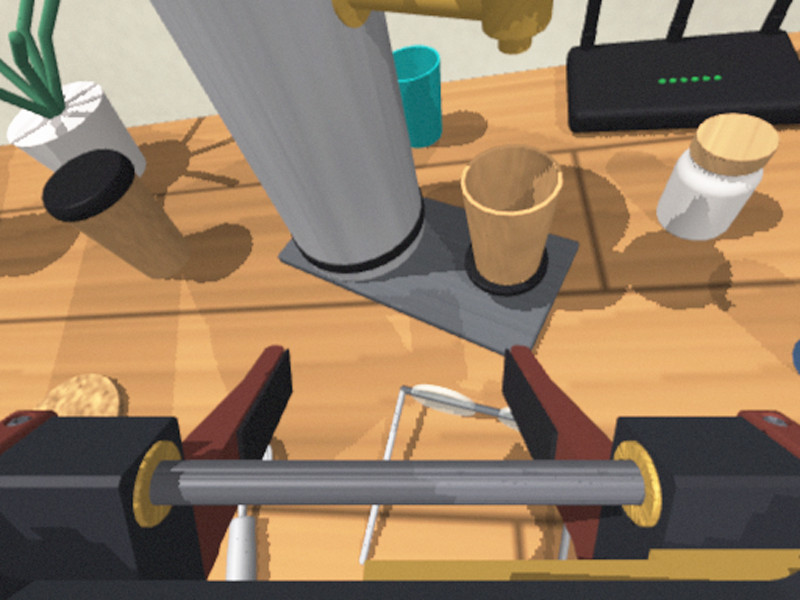

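The wrist view shows the open brown cup on the stand, rim centre (512,181), base (507,270), so the choice is right. The arm did not reach the pose I asked for, so I check the joints and triangulate the rim.

```bash
python3 -c "
from h import *
from workcell import ctrl
print(ctrl.get_obs()['qpos'])
c=dict(f=277.291,c=(253.783,189.905),p=np.array([401.3634853,-58.42524545,343.70673702]),a=[ 0.58299837,-0.27647466,-1.52050501])
print('rim',tri((c,(327.4,115.6)),('side',(264.3,222.3))))
print(proj(c,[[620,-81,135],[620,-81,45]])*1.5625)
for tl in(30,40,50): go([480,-81,105],0,tl,True);go([480,-81,105],-9,tl,True)
"
```

```text
[-0.35150269  0.26627712  2.51337747  2.31590181  0.58840909 -0.98258276]
rim (array([615.2, -83.2, 135.5]), [0.8, 0.8])
[[507.224817   175.00982779]
 [504.07216995 256.90344213]]
t 8.05 at [467.8 -24.3 175.1] w 87.6 XYZ [-34.4  71.7  63.6] ROT [-0.1508  0.1959 -0.118 ]
t 8.05 at [467.8 -24.3 175.1] w 87.6 XYZ [-34.2  74.2  63.1] ROT [-0.2783  0.2096 -0.0264]
t 8.05 at [467.8 -24.3 175.1] w 87.6 XYZ [-37.6  72.1  64. ] ROT [-0.1603  0.0219 -0.1042]
t 8.05 at [467.8 -24.3 175.1] w 87.6 XYZ [-37.5  74.3  63.5] ROT [-0.279   0.0362 -0.002 ]
t 8.05 at [467.8 -24.3 175.1] w 87.6 XYZ [-40.9  72.4  63.7] ROT [-0.1689 -0.1521 -0.0899]
t 8.05 at [467.8 -24.3 175.1] w 87.6 XYZ [-40.8  74.2  63.3] ROT [-0.2783 -0.1372  0.0223]
```

```bash
python3 -c "
from h import *
go([535,-82,120],0,32,True)
"
```

```text
t 8.05 at [467.8 -24.3 175.1] w 87.6 XYZ [12.6 73.  95. ] ROT [-0.1528  0.1611 -0.1152]
```

```bash
python3 -m inch '[{"xyz":[12,36,45],"rot":[-0.076,0.08,-0.058]},{"xyz":[12,73,95],"rot":[-0.153,0.161,-0.115]},{"xyz":[12,73,95],"rot":[-0.153,0.161,-0.115]},{"xyz":[12,73,95],"rot":[-0.153,0.161,-0.115]},{"xyz":[12,73,95],"rot":[-0.153,0.161,-0.115]},{"xyz":[12,73,95],"rot":[-0.153,0.161,-0.115]},{"xyz":[12,73,95],"rot":[-0.153,0.161,-0.115]},{"xyz":[12,73,95],"rot":[-0.153,0.161,-0.115]},{"xyz":[12,73,95],"rot":[-0.153,0.161,-0.115]}]' 0
python3 -c "
from h import *
from workcell import ctrl
print(ctrl.get_obs()['qpos'])
go([535,-82,120],0,32,True)
"
```

```text
t: 8.8
ee_pos: [553.1, -81.1, 116.3]
orientation: [-2.74, 0.003, -1.53]
ft_force: [-0.2, -0.2, -0.3]
width: 88.1
grasp_force: 0.0
[-0.31506147  0.62532833  2.41689117  2.80183762  0.92454398 -1.52716584]
t 8.80 at [553.1 -81.1 116.3] w 88.1 XYZ [-6.5  0.9  1.6] ROT [-0.0024 -0.0063 -0.0033]
```

```bash
python3 -c "
from h import *
go([617,-82.5,102],0,32,True)
"
```

```text
t 8.80 at [553.1 -81.1 116.3] w 88.1 XYZ [21.2  1.5 80.9] ROT [-0.0024 -0.0063 -0.0033]
```

```bash
python3 -m inch '[{"xyz":[4,1,16],"rot":[0,0,0]},{"xyz":[8,1,32],"rot":[0,0,0]},{"xyz":[13,1,50],"rot":[0,0,0]},{"xyz":[17,1,66],"rot":[0,0,0]},{"xyz":[21,1,81],"rot":[0,0,0]},{"xyz":[21,1,81],"rot":[0,0,0]},{"xyz":[21,1,81],"rot":[0,0,0]}]' 0
python3 -c "
from h import *
go([617,-82.5,102],0,32,True)
"
python3 -m inch '[{"xyz":[0,0,0],"rot":[0,0,0]},{"xyz":[0,0,0],"rot":[0,0,0]},{"xyz":[0,0,0],"rot":[0,0,0]},{"xyz":[0,0,0],"rot":[0,0,0]},{"xyz":[0,0,0],"rot":[0,0,0]},{"xyz":[0,0,0],"rot":[0,0,0]},{"xyz":[0,0,0],"rot":[0,0,0]},{"xyz":[0,0,0],"rot":[0,0,0]}]' 255
```

```text
t: 9.38
ee_pos: [633.7, -82.2, 91.5]
orientation: [-2.74, 0.002, -1.531]
ft_force: [0.4, 0.4, 0.2]
width: 87.7
grasp_force: 0.0
t 9.38 at [633.7 -82.2  91.5] w 87.7 XYZ [ 0.1  0.3 -0.7] ROT [-0.0022 -0.0069 -0.0027]
t: 10.05
ee_pos: [633.8, -82.8, 90.6]
orientation: [-2.741, 0.004, -1.53]
ft_force: [-2.0, -1.0, 4.5]
width: 60.9
grasp_force: 29.8
```

```bash
python3 -m inch '[{"xyz":[8,0,-5],"rot":[0,0,0]},{"xyz":[17,0,-11],"rot":[0,0,0]},{"xyz":[11,0,-21],"rot":[0,0,0]},{"xyz":[2,0,-36],"rot":[0,0,0]},{"xyz":[-10,0,-54],"rot":[0,0,0]},{"xyz":[-20,0,-70],"rot":[0,0,0]},{"xyz":[-24,0,-84],"rot":[0,0,0]},{"xyz":[-14,0,-92],"rot":[0,0,0]},{"xyz":[-3,0,-98],"rot":[0,0,0]},{"xyz":[6,0,-104],"rot":[0,0,0]},{"xyz":[6,0,-104],"rot":[0,0,0]}]' 255
python3 -c "
from h import *
from workcell import ctrl
print(ctrl.get_obs()['qpos'])
go([492,316,180],30,32,True)
go([520,120,165],15,32,True)
"
```

```text
t: 10.97
ee_pos: [547.8, -82.8, 151.1]
orientation: [-2.74, 0.003, -1.531]
ft_force: [-0.0, -0.4, -1.6]
width: 60.9
grasp_force: 29.9
[-0.324971    0.50934208  2.43054407  2.762289    0.82967766 -1.47999713]
t 10.97 at [547.8 -82.8 151.1] w 60.9 XYZ [  -7.1 -406.9  -45. ] ROT [ 0.4437 -0.0074 -0.2787]
t 10.97 at [547.8 -82.8 151.1] w 60.9 XYZ [  -3.8 -206.9  -12.1] ROT [ 0.2212 -0.0072 -0.1407]
```

```bash
python3 -m inch '[{"xyz":[0,-12,0],"rot":[0.01,0,-0.006]},{"xyz":[-1,-35,-2],"rot":[0.035,0,-0.022]},{"xyz":[-2,-70,-4],"rot":[0.07,0,-0.045]},{"xyz":[-3,-105,-6],"rot":[0.11,0,-0.07]},{"xyz":[-4,-140,-8],"rot":[0.15,0,-0.095]},{"xyz":[-4,-175,-10],"rot":[0.185,0,-0.117]},{"xyz":[-4,-210,-12],"rot":[0.225,0,-0.142]},{"xyz":[-4,-245,-16],"rot":[0.26,0,-0.164]},{"xyz":[-5,-280,-22],"rot":[0.3,0,-0.19]},{"xyz":[-5,-315,-28],"rot":[0.34,0,-0.214]},{"xyz":[-6,-350,-35],"rot":[0.38,0,-0.24]},{"xyz":[-7,-380,-40],"rot":[0.415,0,-0.26]}]' 255
python3 -m inch '[{"xyz":[0,-17,-3],"rot":[0.015,0,-0.01]},{"xyz":[0,-25,-5],"rot":[0.027,0,-0.017]},{"xyz":[0,-25,-5],"rot":[0.027,0,-0.017]},{"xyz":[0,-25,-5],"rot":[0.027,0,-0.017]}]' 255
python3 -c "
from h import *
from workcell import ctrl
print(ctrl.get_obs()['qpos'])
go([493,316,66],30,32,True)
cv2.imwrite('pics/s4.png',ctrl.get_image('side')[:,:,::-1]);cv2.imwrite('pics/t4.png',ctrl.get_image('top')[:,:,::-1])
s=cv2.imread('pics/s4.png');t=cv2.imread('pics/t4.png')
cv2.imwrite('pics/v4.png',np.hstack([cv2.resize(s[120:270,80:230],(400,400)),cv2.resize(t[180:300,110:230],(400,400))]))
"
```

```text
t: 11.97
ee_pos: [509.4, 298.8, 165.3]
orientation: [-2.477, -0.624, -1.381]
ft_force: [0.5, -1.1, -1.2]
width: 61.3
grasp_force: 29.9
t: 12.3
ee_pos: [494.7, 316.5, 168.1]
orientation: [-2.459, -0.656, -1.371]
ft_force: [-0.1, 0.4, -1.5]
width: 60.9
grasp_force: 29.9
[ 0.57186572  0.46188879  2.37134165  3.20855034  0.70915558 -1.59560336]
t 12.30 at [494.7 316.5 168.1] w 60.9 XYZ [-87.8  -0.5  71.2] ROT [ 0.0025 -0.0047 -0.0006]
```

View pics/v4.png

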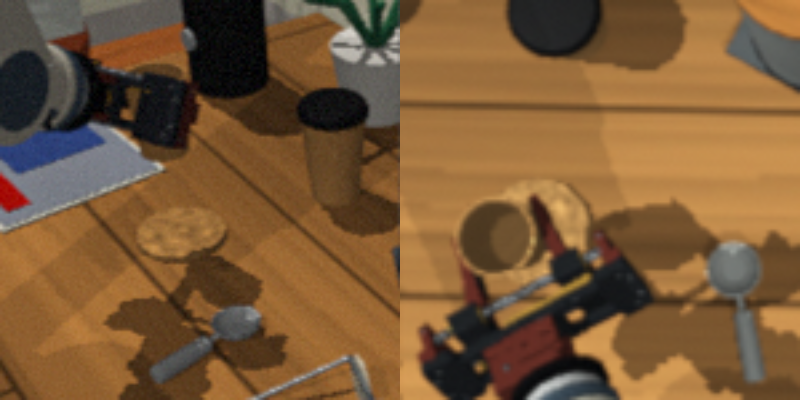

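The view shows the cup upright in the fingers above the coaster: rim (497,235) and coaster (540,225) in the right panel, with parallax. I lower it.

```bash
python3 -m inch '[{"xyz":[-10,0,8],"rot":[0,0,0]},{"xyz":[-28,0,23],"rot":[0,0,0]},{"xyz":[-46,0,37],"rot":[0,0,0]},{"xyz":[-62,0,50],"rot":[0,0,0]},{"xyz":[-74,0,60],"rot":[0,0,0]},{"xyz":[-82,0,67],"rot":[0,0,0]},{"xyz":[-86,0,70],"rot":[0,0,0]},{"xyz":[-88,0,71],"rot":[0,0,0]},{"xyz":[-88,0,71],"rot":[0,0,0]},{"xyz":[-88,0,71],"rot":[0,0,0]}]' 255
python3 -m inch '[{"xyz":[-0.5,0,0.3],"rot":[0,0,0]},{"xyz":[-1,0,0.6],"rot":[0,0,0]},{"xyz":[-1,0,0.6],"rot":[0,0,0]},{"xyz":[-1,0,0.6],"rot":[0,0,0]}]' 255
python3 -c "
from h import *
go([493,316,64],30,32,True)"
```

```text
t: 13.23
ee_pos: [508.0, 323.9, 57.4]
orientation: [-2.457, -0.655, -1.373]
ft_force: [0.5, 0.1, -1.4]
width: 61.1
grasp_force: 29.9
t: 13.57
ee_pos: [507.9, 324.4, 56.2]
orientation: [-2.456, -0.656, -1.374]
ft_force: [-0.4, 0.4, -1.0]
width: 61.0
grasp_force: 29.9
t 13.57 at [507.9 324.4  56.2] w 61.0 XYZ [-2.5 -0.1  0.4] ROT [ 0.0021 -0.0073 -0.0008]
```

```bash
python3 -m inch '[{"xyz":[-0.4,0,0.3],"rot":[0,0,0]},{"xyz":[-0.8,0,0.5],"rot":[0,0,0]},{"xyz":[-1.3,0,0.8],"rot":[0,0,0]},{"xyz":[-1.3,0,0.8],"rot":[0,0,0]}]' 255
python3 -m inch '[{"xyz":[-0.4,0,0.3],"rot":[0,0,0]},{"xyz":[-0.8,0,0.5],"rot":[0,0,0]},{"xyz":[-0.8,0,0.5],"rot":[0,0,0]}]' 255
```

```text
t: 13.9
ee_pos: [507.7, 324.3, 54.1]
orientation: [-2.457, -0.656, -1.373]
ft_force: [0.7, 0.8, -1.6]
width: 61.1
grasp_force: 29.9
t: 14.15
ee_pos: [508.0, 324.4, 53.5]
orientation: [-2.456, -0.655, -1.374]
ft_force: [-0.1, -0.8, 2.7]
width: 61.0
grasp_force: 29.8
```

```bash
python3 -m inch '[{"xyz":[0,0,0],"rot":[0,0,0]},{"xyz":[0,0,0],"rot":[0,0,0]},{"xyz":[0,0,0],"rot":[0,0,0]},{"xyz":[0,0,0],"rot":[0,0,0]},{"xyz":[0,0,-10],"rot":[0,0,0]},{"xyz":[0,0,-30],"rot":[0,0,0]},{"xyz":[0,0,-52],"rot":[0,0,0]},{"xyz":[8,0,-66],"rot":[0,0,0]},{"xyz":[34,0,-82],"rot":[0,0,0]},{"xyz":[64,0,-100],"rot":[0,0,0]},{"xyz":[80,0,-110],"rot":[0,0,0]},{"xyz":[85,0,-113],"rot":[0,0,0]}]' 0
python3 -c "
from h import *
from workcell import ctrl
print(ctrl.get_obs()['qpos'])
for a in(16,0,-15,-28): go([553*np.cos(np.radians(a)),553*np.sin(np.radians(a)),165],a,32)
cv2.imwrite('pics/s5.png',ctrl.get_image('side')[:,:,::-1]);cv2.imwrite('pics/t5.png',ctrl.get_image('top')[:,:,::-1])
s=cv2.imread('pics/s5.png');t=cv2.imread('pics/t5.png')
cv2.imwrite('pics/v5.png',np.hstack([cv2.resize(s[120:270,80:230],(400,400)),cv2.resize(t[180:300,110:230],(400,400))]))
"
```

```text
t: 15.15
ee_pos: [462.9, 298.6, 188.5]
orientation: [-2.453, -0.654, -1.378]
ft_force: [0.2, -0.2, -0.4]
width: 87.9
grasp_force: 0.0
[ 0.57919985  0.3832027   2.44393118  3.21755836  0.71000994 -1.59847116]
t 15.15 at [462.9 298.6 188.5] w 87.9 XYZ [-27.  161.    0.9] ROT [-0.206  -0.0115  0.1272]
t 15.15 at [462.9 298.6 188.5] w 87.9 XYZ [-56.8 303.9 -48. ] ROT [-0.4436 -0.0113  0.2739]
t 15.15 at [462.9 298.6 188.5] w 87.9 XYZ [-102.4  418.6 -122.9] ROT [-0.6664 -0.011   0.4113]
t 15.15 at [462.9 298.6 188.5] w 87.9 XYZ [-153.3  496.7 -206.4] ROT [-0.8595 -0.0106  0.5304]
```

View pics/v5.png

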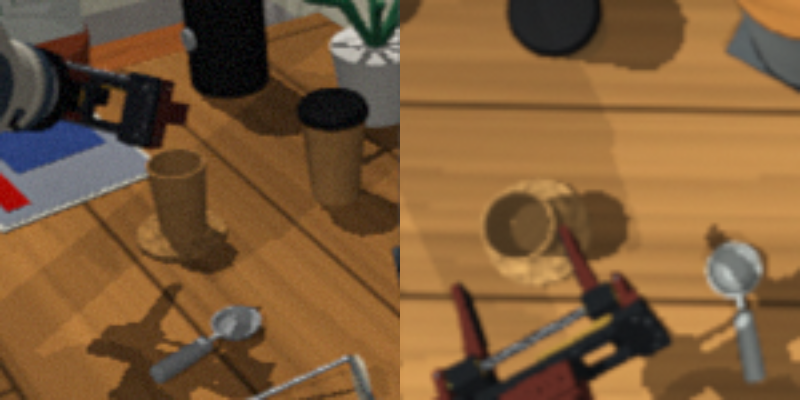

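The paper cup stands upright near the coaster's middle (rim (520,225), coaster (540,230) in the right panel). I swing over to the tumbler.

```bash
python3 -m inch '[{"xyz":[-5,30,0],"rot":[-0.04,0,0.024]},{"xyz":[-11,65,0],"rot":[-0.083,0,0.05]},{"xyz":[-17,100,0],"rot":[-0.128,0,0.08]},{"xyz":[-23,132,0],"rot":[-0.168,0,0.104]},{"xyz":[-28,164,0],"rot":[-0.208,0,0.128]},{"xyz":[-34,196,-10],"rot":[-0.26,0,0.16]},{"xyz":[-41,230,-21],"rot":[-0.316,0,0.195]},{"xyz":[-49,268,-35],"rot":[-0.38,0,0.235]},{"xyz":[-57,304,-48],"rot":[-0.444,0,0.274]},{"xyz":[-68,334,-67],"rot":[-0.5,0,0.31]},{"xyz":[-80,364,-86],"rot":[-0.556,0,0.345]},{"xyz":[-91,390,-104],"rot":[-0.612,0,0.378]}]' 0
python3 -c "
from h import *
from workcell import ctrl
print(ctrl.get_obs()['qpos'])
for a in(-15,-28): go([553*np.cos(np.radians(a)),553*np.sin(np.radians(a)),165],a,32)
print(frame(-28,32).as_matrix()[:,2]*19)"
```

```text
t: 16.25
ee_pos: [537.8, -109.3, 159.9]
orientation: [2.65, -0.269, 1.474]
ft_force: [0.8, 0.5, -0.1]
width: 88.0
grasp_force: 0.0
[-0.24154851  0.47419871  2.45127792  3.09399118  0.79948775 -1.55764526]
t 16.25 at [ 537.8 -109.3  159.9] w 88.0 XYZ [ 6.1 33.8  0. ] ROT [-0.0513 -0.0031  0.0308]
t 16.25 at [ 537.8 -109.3  159.9] w 88.0 XYZ [ -5.2 157.1 -18.4] ROT [-0.2439 -0.0029  0.1507]
[ 14.22685848  -7.56455484 -10.06846602]
```

```bash
python3 -m inch '[{"xyz":[2,30,-1],"rot":[-0.047,0,0.029]},{"xyz":[0,62,-4],"rot":[-0.095,0,0.058]},{"xyz":[-1,95,-8],"rot":[-0.146,0,0.09]},{"xyz":[-3,127,-13],"rot":[-0.196,0,0.121]},{"xyz":[-5,157,-18],"rot":[-0.255,0,0.158]},{"xyz":[-5,165,-18],"rot":[-0.268,0,0.166]},{"xyz":[-5,165,-18],"rot":[-0.268,0,0.166]},{"xyz":[-5,165,-18],"rot":[-0.268,0,0.166]}]' 0
python3 -c "
from h import *
from workcell import ctrl
go([539.4,-307,52],-29.65,32,True)
m=ctrl.camera_model('wrist');print(m['position'],m['attitude'])
cv2.imwrite('pics/w6r.png',ctrl.get_image('wrist')[:,:,::-1])
cv2.imwrite('pics/w6.png',cv2.resize(cv2.imread('pics/w6r.png')[0:270,76:436],(800,600),interpolation=2))"
```

```text
t: 16.92
ee_pos: [488.7, -265.0, 165.9]
orientation: [2.466, -0.646, 1.374]
ft_force: [-0.2, -0.1, -0.1]
width: 87.7
grasp_force: 0.0
t 16.92 at [ 488.7 -265.   165.9] w 87.7 XYZ [-62.8  12.  134. ] ROT [-0.0054 -0.004   0.0018]
[ 406.11463131 -218.64123613  321.13486014] [ 0.43281337 -0.73606356 -1.9791546 ]
```

View pics/w6.png

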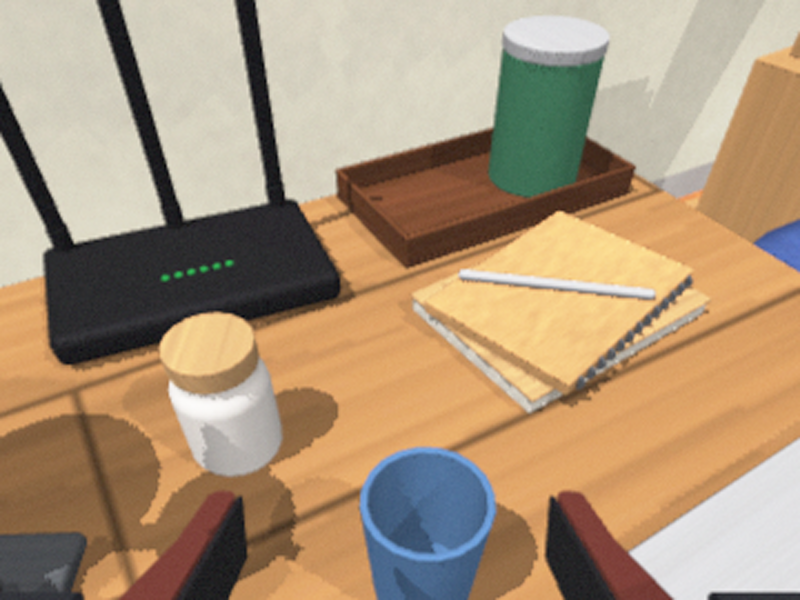

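The wrist view shows the blue tumbler between the fingers, rim centre (427,504) in the crop, and the jar well to the left.

```bash
python3 -c "
from h import *
c=dict(f=277.291,c=(253.783,189.905),p=np.array([406.11463131,-218.64123613,321.13486014]),a=[ 0.43281337,-0.73606356,-1.9791546 ])
print(tri((c,(268,226.4)),('top',(356.6,237.5)),('side',(303.4,311))),atz(c,(268,226.4),85))
go([541,-307,52],-29.65,32,True)"
```

```text
(array([ 538.8, -308.5,   78.7]), [1.0, 1.0, 0.6]) [ 534.8 -306.9   85. ]
t 16.97 at [ 488.9 -264.7  166.1] w 87.8 XYZ [-62.3  11.7 135.3] ROT [-0.0059 -0.0044  0.0022]
```

```bash
python3 -m inch '[{"xyz":[-6,8,8],"rot":[0,0,0]},{"xyz":[-16,12,28],"rot":[0,0,0]},{"xyz":[-28,12,54],"rot":[0,0,0]},{"xyz":[-40,12,80],"rot":[0,0,0]},{"xyz":[-51,12,104],"rot":[0,0,0]},{"xyz":[-59,12,122],"rot":[0,0,0]},{"xyz":[-63,12,131],"rot":[0,0,0]},{"xyz":[-64,12,133],"rot":[0,0,0]},{"xyz":[-64,12,133],"rot":[0,0,0]}]' 0
python3 -c "
from h import *
go([538,-307,52],-29.65,32,True)"
python3 -m inch '[{"xyz":[0,0,0],"rot":[0,0,0]},{"xyz":[0,0,0],"rot":[0,0,0]},{"xyz":[0,0,0],"rot":[0,0,0]},{"xyz":[0,0,0],"rot":[0,0,0]},{"xyz":[0,0,0],"rot":[0,0,0]},{"xyz":[0,0,0],"rot":[0,0,0]},{"xyz":[0,0,0],"rot":[0,0,0]},{"xyz":[0,0,0],"rot":[0,0,0]},{"xyz":[0,0,0],"rot":[0,0,0]}]' 255
```

```text
t: 17.72
ee_pos: [552.5, -314.0, 42.4]
orientation: [2.465, -0.646, 1.375]
ft_force: [-0.2, -0.3, 0.5]
width: 88.0
grasp_force: 0.0
t 17.72 at [ 552.5 -314.    42.4] w 88.0 XYZ [-0.4  1.1  0.2] ROT [-0.0057 -0.005   0.0019]
t: 18.47
ee_pos: [552.7, -315.7, 43.9]
orientation: [2.46, -0.648, 1.378]
ft_force: [-3.4, -0.8, 6.2]
width: 59.2
grasp_force: 29.7
```

```bash
python3 -m inch '[{"xyz":[8,0,-5],"rot":[0,0,0]},{"xyz":[24,0,-15],"rot":[0,0,0]},{"xyz":[44,0,-28],"rot":[0,0,0]},{"xyz":[58,0,-37],"rot":[0,0,0]},{"xyz":[64,0,-40],"rot":[0,0,0]},{"xyz":[64,0,-40],"rot":[0,0,0]}]' 255
python3 -c "
from h import *
go([535,-195,130],-15,32,True)
go([533,-82,130],0,32,True)"
```

```text
t: 18.97
ee_pos: [552.3, -315.0, 120.1]
orientation: [2.462, -0.646, 1.378]
ft_force: [0.9, 0.3, -2.7]
width: 59.3
grasp_force: 29.9
t 18.97 at [ 552.3 -315.   120.1] w 59.3 XYZ [ -30.8 -100.   -49.6] ROT [ 0.2129 -0.008  -0.1331]
t 18.97 at [ 552.3 -315.   120.1] w 59.3 XYZ [ -61.6 -201.4  -99.6] ROT [ 0.4354 -0.008  -0.271 ]
```

```bash
python3 -m inch '[{"xyz":[-3,-10,-5],"rot":[0.02,0,-0.012]},{"xyz":[-9,-30,-15],"rot":[0.063,0,-0.039]},{"xyz":[-18,-58,-29],"rot":[0.123,0,-0.077]},{"xyz":[-27,-88,-44],"rot":[0.187,0,-0.117]},{"xyz":[-36,-118,-58],"rot":[0.254,0,-0.158]},{"xyz":[-45,-148,-73],"rot":[0.32,0,-0.199]},{"xyz":[-54,-176,-87],"rot":[0.38,0,-0.237]},{"xyz":[-60,-194,-96],"rot":[0.42,0,-0.262]},{"xyz":[-62,-201,-100],"rot":[0.435,0,-0.271]},{"xyz":[-62,-201,-100],"rot":[0.435,0,-0.271]},{"xyz":[-62,-201,-100],"rot":[0.435,0,-0.271]}]' 255
python3 -c "
from h import *
from workcell import ctrl
go([621.5,-82,112],0,32,True)
m=ctrl.camera_model('wrist');print(m['position'],m['attitude'])
cv2.imwrite('pics/w7r.png',ctrl.get_image('wrist')[:,:,::-1])
s=ctrl.get_image('side')[:,:,::-1]
cv2.imwrite('pics/w7.png',np.hstack([cv2.resize(cv2.imread('pics/w7r.png'),(400,300)),cv2.resize(s[130:280,200:400],(400,300))]))"
```

```text
t: 19.88
ee_pos: [548.1, -82.1, 117.6]
orientation: [2.743, -0.001, 1.529]
ft_force: [0.5, -0.4, -3.4]
width: 59.3
grasp_force: 29.9
t 19.88 at [548.1 -82.1 117.6] w 59.3 XYZ [33.7 -0.2 84.4] ROT [ 0.0014 -0.005  -0.0001]
[453.36433046 -81.46367004 272.74322512] [ 0.55763155 -0.55924963 -1.49799209]
```

View pics/w7.png

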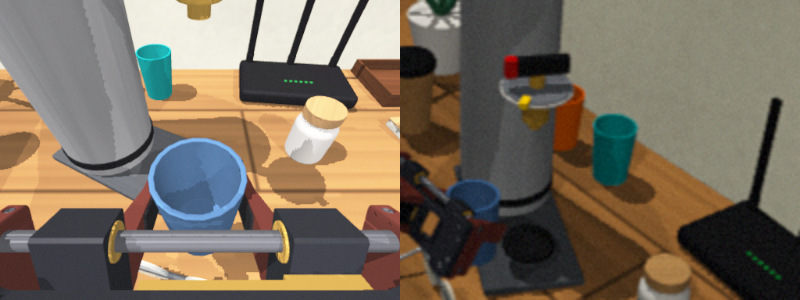

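```bash
python3 -c "
from h import *
c=dict(f=277.291,c=(253.783,189.905),p=np.array([453.36433046,-81.46367004,272.74322512]),a=[ 0.55763155,-0.55924963,-1.49799209])
print('stand',atz('side',(263.7,250.7),45),'tumbler',atz(c,(252.5,233),158.7))
q=[[532+31.5*np.cos(t),-82+31.5*np.sin(t),158.7] for t in np.arange(0,6.28,.1)]
p=proj(c,q)/1.28;print(p.min(0),p.max(0))
print(proj('side',[[621.5+34*np.cos(t),-82+34*np.sin(t),45] for t in (0,1.57,3.14,4.71)])*2-[400,260]+[400,0])
"
```

```text
stand [617.9 -83.9  45. ] tumbler [524.8 -81.  158.7]
[148.77133043 136.61041263] [248.97402736 220.54702626]
[[548.92493766 229.22826877]
 [512.05422683 225.61814457]
 [507.70248394 250.08016342]
 [545.89879731 253.96739351]]
```

The side crop shows the empty stand disc at (528,242) and the tumbler upright in the grip at (473,200). The stand axis comes out at about (620.5,-82). I move in and lower.

```bash
python3 -m inch '[{"xyz":[4,0,8],"rot":[0,0,0]},{"xyz":[11,0,25],"rot":[0,0,0]},{"xyz":[19,0,45],"rot":[0,0,0]},{"xyz":[26,0,63],"rot":[0,0,0]},{"xyz":[31,0,77],"rot":[0,0,0]},{"xyz":[34,0,84],"rot":[0,0,0]},{"xyz":[34,0,85],"rot":[0,0,0]},{"xyz":[34,0,85],"rot":[0,0,0]},{"xyz":[31,0,87],"rot":[0,0,0]},{"xyz":[28,0,89],"rot":[0,0,0]},{"xyz":[26,0,90],"rot":[0,0,0]},{"xyz":[26,0,90],"rot":[0,0,0]}]' 255
python3 -c "
from h import *
go([622,-82,99],0,32,True)"
```

```text
t: 20.98
ee_pos: [637.7, -82.2, 92.3]
orientation: [2.743, -0.001, 1.529]
ft_force: [0.1, 0.4, -2.4]
width: 59.8
grasp_force: 29.9
t 20.98 at [637.7 -82.2  92.3] w 59.8 XYZ [-2.6 -0.2  2.1] ROT [ 0.0015 -0.0045  0.0001]
```

```bash
python3 -m inch '[{"xyz":[-0.8,0,0.5],"rot":[0,0,0]},{"xyz":[-1.6,0,1],"rot":[0,0,0]},{"xyz":[-2.1,0,1.3],"rot":[0,0,0]},{"xyz":[-2.1,0,1.3],"rot":[0,0,0]}]' 255
python3 -m inch '[{"xyz":[-0.4,0,0.3],"rot":[0,0,0]},{"xyz":[-0.8,0,0.5],"rot":[0,0,0]},{"xyz":[-0.8,0,0.5],"rot":[0,0,0]}]' 255
python3 -c "
from h import *
go([622,-82,99],0,32,True)"
```

```text
t: 21.32
ee_pos: [638.5, -82.2, 90.7]
orientation: [2.742, -0.0, 1.531]
ft_force: [-0.0, 0.3, -2.3]
width: 59.3
grasp_force: 29.9
t: 21.57
ee_pos: [638.5, -82.2, 89.8]
orientation: [2.742, -0.0, 1.531]
ft_force: [-0.1, -0.0, -2.4]
width: 59.5
grasp_force: 29.9
t 21.57 at [638.5 -82.2  89.8] w 59.5 XYZ [-1.  -0.2  0.1] ROT [ 0.0013 -0.0062  0.0007]
```

```bash
python3 -m inch '[{"xyz":[-0.4,0,0.3],"rot":[0,0,0]},{"xyz":[-0.8,0,0.5],"rot":[0,0,0]},{"xyz":[-0.8,0,0.5],"rot":[0,0,0]}]' 255
python3 -m inch '[{"xyz":[-0.4,0,0.3],"rot":[0,0,0]},{"xyz":[-0.8,0,0.5],"rot":[0,0,0]},{"xyz":[-0.8,0,0.5],"rot":[0,0,0]}]' 255
```

```text
t: 21.82
ee_pos: [638.7, -82.2, 89.0]
orientation: [2.741, -0.0, 1.532]
ft_force: [0.0, -0.4, -1.9]
width: 59.3
grasp_force: 29.9
t: 22.07
ee_pos: [639.2, -82.4, 89.0]
orientation: [2.739, -0.0, 1.535]
ft_force: [-2.8, 0.1, 6.4]
width: 59.1
grasp_force: 29.7
```

```bash
python3 -m inch '[{"xyz":[0,0,0],"rot":[0,0,0]},{"xyz":[0,0,0],"rot":[0,0,0]},{"xyz":[0,0,0],"rot":[0,0,0]},{"xyz":[0,0,0],"rot":[0,0,0]},{"xyz":[0,0,0],"rot":[0,0,0]},{"xyz":[-2,0,-10],"rot":[0,0,0]},{"xyz":[-6,0,-30],"rot":[0,0,0]},{"xyz":[-8,0,-55],"rot":[0,0,0]},{"xyz":[-8,0,-75],"rot":[0,0,0]},{"xyz":[-8,0,-85],"rot":[0,0,0]},{"xyz":[-8,0,-85],"rot":[0,0,0]}]' 0
python3 - <<'E'
from h import *
from workcell import ctrl
from scipy.optimize import least_squares
def mask(n,z):
    im=ctrl.get_image(n); cv2.imwrite(f'pics/{n}8.png',im[:,:,::-1])
    h=cv2.cvtColor(im,cv2.COLOR_RGB2HSV); m=cv2.inRange(h,(98,90,30),(125,255,255))
    k,l,st,ce=cv2.connectedComponentsWithStats(m); 
    return l,st,ce
for n in('side','wrist'):
    cm=cam(ctrl.camera_model(n)); l,st,ce=mask(n,0)
    uv=proj(cm,[620.5,-82,90]); 
    i=np.argmin([np.hypot(*(c-uv)) if s[4]>150 else 1e9 for c,s in zip(ce[1:],st[1:])])+1
    print(n,uv,ce[i],st[i])
    def box(X):
        a=np.arange(0,6.28,.05);P=[]
        for r,z in((27,45),(31.5,130)): P.append(np.c_[X[0]+r*np.cos(a),X[1]+r*np.sin(a),0*a+z])
        p=proj(cm,np.vstack(P)); return np.r_[p.min(0),p.max(0)]
    b=np.array([st[i][0]-.5,st[i][1]-.5,st[i][0]+st[i][2]-.5,st[i][1]+st[i][3]-.5])
    print(b,box([620.5,-82]).round(1),least_squares(lambda X:box(X)-b,[620,-82]).x)
go([440,-81,360],0,80)
E
```

```text
t: 22.98
ee_pos: [560.0, -82.0, 126.3]
orientation: [2.742, -0.001, 1.53]
ft_force: [-0.0, -0.6, 0.7]
width: 87.8
grasp_force: 0.0
side [264.73290448 236.12528533] [266.22777101 235.63215591] [254 217  25  41 821]
[253.5 216.5 278.5 257.5] [252.5 215.7 278.3 257. ] [620.13674469 -84.73892399]
wrist [253.75822415 200.46377653] [255.35818403 193.32265411] [ 216  143   80  109 6586]
[215.5 142.5 295.5 251.5] [213.  142.1 294.6 252.7] [621.17989248 -83.28825093]
t 23.08 at [562.6 -82.5 126.2] w 87.6 XYZ [ 135.    -0.9 -226.9] ROT [ 2.100e-03 -8.452e-01 -1.000e-04]
```

```bash
python3 - <<'E'
from h import *
from scipy.optimize import least_squares
g=cv2.cvtColor(cv2.imread('pics/w7.png')[:,400:],cv2.COLOR_BGR2GRAY)
for th in(22,28,34):
    m=(g<th).astype('uint8'); k,l,st,ce=cv2.connectedComponentsWithStats(m)
    i=l[242,128]
    if not i: print(th,g[242,128]);continue
    s=st[i]; b=np.array([s[0],s[1],s[0]+s[2],s[1]+s[3]])/2.-.5+np.array([200,130,200,130]); 
    def box(X):
        a=np.arange(0,6.28,.05); p=proj('side',np.c_[X[0]+34*np.cos(a),X[1]+34*np.sin(a),0*a+45]); return np.r_[p.min(0),p.max(0)]
    r=least_squares(lambda X:box(X)-b,[620,-82]); print(th,s,b,box([620.5,-83]).round(1),r.x,r.fun)
E
```

```text
22 [ 103  223   54   41 1632] [251.  241.  278.  261.5] [250.9 241.5 277.6 259.2] [618.53168925 -86.26729276] [ 0.11004895  1.4606667  -0.11176089 -1.31010446]
28 [   0  155  160  122 5768] [199.5 207.  279.5 268. ] [250.9 241.5 277.6 259.2] [594.99104067 -11.4892553 ] [ 26.9802547   24.35833972 -27.09658923 -20.06053688]
34 [   0  153  164  128 7655] [199.5 206.  281.5 270. ] [250.9 241.5 277.6 259.2] [595.63384829 -15.06923011] [ 27.97261241  25.9407134  -28.05922465 -21.41858557]
```

The tumbler stands upright within about 2 mm of the stand's axis. Now I go back above the tap.

```bash
python3 -c "
from h import *
go([500,-81,340],0,60)"
```

```text
t 23.08 at [562.6 -82.5 126.2] w 87.6 XYZ [ 149.4   -1.  -165.3] ROT [ 2.100e-03 -4.962e-01  2.000e-04]
```

```bash
python3 -m inch '[{"xyz":[-8,0,-30],"rot":[0,0,0]},{"xyz":[5,0,-62],"rot":[0,0,0]},{"xyz":[35,0,-90],"rot":[0,-0.1,0]},{"xyz":[149,0,-165],"rot":[0,-0.496,0]},{"xyz":[149,0,-165],"rot":[0,-0.496,0]},{"xyz":[149,0,-165],"rot":[0,-0.496,0]},{"xyz":[149,0,-165],"rot":[0,-0.496,0]},{"xyz":[149,0,-165],"rot":[0,-0.496,0]},{"xyz":[149,0,-165],"rot":[0,-0.496,0]},{"xyz":[149,0,-165],"rot":[0,-0.496,0]},{"xyz":[149,0,-165],"rot":[0,-0.496,0]}]' 0
python3 -c "
from h import *
from workcell import ctrl
print(ctrl.get_obs()['qpos'])
go([560,-82,430],-10,88)"
```

```text
t: 24.0
ee_pos: [504.7, -27.7, 243.0]
orientation: [-2.789, -0.087, -1.037]
ft_force: [-0.0, -0.1, -0.4]
width: 87.5
grasp_force: 0.0
[-0.29859162  0.05710845  2.30991469  1.2500626   0.38421568  0.10663307]
t 24.00 at [504.7 -27.7 243. ] w 87.5 XYZ [ 164.1   34.7 -113.2] ROT [-0.2338 -0.6597  0.2216]
```

```bash
python3 -c "
from h import *
go([490,-70,430],-10,88)"
```

```text
t 24.00 at [504.7 -27.7 243. ] w 87.5 XYZ [ 111.1   15.1 -156.2] ROT [-0.2338 -0.6597  0.2216]
```

```bash
python3 -m inch '[{"xyz":[111,15,-156],"rot":[-0.234,-0.66,0.222]},{"xyz":[111,15,-156],"rot":[-0.234,-0.66,0.222]},{"xyz":[111,15,-156],"rot":[-0.234,-0.66,0.222]},{"xyz":[111,15,-156],"rot":[-0.234,-0.66,0.222]},{"xyz":[111,15,-156],"rot":[-0.234,-0.66,0.222]},{"xyz":[111,15,-156],"rot":[-0.234,-0.66,0.222]},{"xyz":[111,15,-156],"rot":[-0.234,-0.66,0.222]},{"xyz":[111,15,-156],"rot":[-0.234,-0.66,0.222]},{"xyz":[111,15,-156],"rot":[-0.234,-0.66,0.222]},{"xyz":[111,15,-156],"rot":[-0.234,-0.66,0.222]},{"xyz":[111,15,-156],"rot":[-0.234,-0.66,0.222]},{"xyz":[111,15,-156],"rot":[-0.234,-0.66,0.222]}]' 0
python3 -c "
from h import *
from workcell import ctrl
print(ctrl.get_obs()['qpos'])
go([622,-82,430],-27.5,90)"
```

```text
t: 25.0
ee_pos: [489.8, -69.3, 428.4]
orientation: [3.128, -0.271, 0.055]
ft_force: [0.3, 0.9, 0.2]
width: 87.8
grasp_force: 0.0
[-1.65452335e-01  2.18160673e-02  1.67424949e+00  1.24896268e-03
  1.41045714e+00  1.57821831e+00]
t 25.00 at [489.8 -69.3 428.4] w 87.8 XYZ [132.4 -10.3   3.1] ROT [-0.0069 -0.0346  0.3069]
```

```bash
python3 -m inch '[{"xyz":[30,-2,0],"rot":[0,-0.01,0.08]},{"xyz":[65,-5,0],"rot":[0,-0.02,0.16]},{"xyz":[100,-8,0],"rot":[0,-0.03,0.24]},{"xyz":[125,-9,1],"rot":[0,-0.035,0.3]},{"xyz":[132,-10,2],"rot":[-0.007,-0.035,0.307]},{"xyz":[132,-10,2],"rot":[-0.007,-0.035,0.307]},{"xyz":[132,-10,2],"rot":[-0.007,-0.035,0.307]},{"xyz":[132,-10,2],"rot":[-0.007,-0.035,0.307]},{"xyz":[132,-10,2],"rot":[-0.007,-0.035,0.307]}]' 0
cat > tab.py <<'E'
from h import *
from workcell import ctrl
def cen(im,lo,hi,near,cm):
    h=cv2.cvtColor(im,cv2.COLOR_RGB2HSV); m=cv2.inRange(h,lo,hi)
    if lo[0]==0: m|=cv2.inRange(h,(172,lo[1],lo[2]),(180,255,255))
    k,l,st,ce=cv2.connectedComponentsWithStats(m); uv=proj(cm,near)
    i=np.argmin([np.hypot(*(c-uv)) if s[4]>4 else 1e9 for c,s in zip(ce[1:],st[1:])])+1
    return ce[i],st[i][4]
A=np.array([621.8,-81.8])
for n in('top','side','wrist'):
    cm=cam(ctrl.camera_model(n)); im=ctrl.get_image(n); cv2.imwrite(f'pics/{n}9.png',im[:,:,::-1])
    y,ay=cen(im,(22,150,120),(35,255,255),[585,-104,277],cm); r,ar=cen(im,(0,170,90),(6,255,255),[592,-68,308],cm)
    t=atz(cm,y,277);q=atz(cm,r,310)
    for nm,p,a in(('tab',t,ay),('red',q,ar)):
        d=A-p[:2];print(n,nm,a,p,'R %.1f ang %.1f'%(np.hypot(*d),np.degrees(np.arctan2(d[1],d[0]))))
E
python3 tab.py; python3 -c "
from h import *
go([622,-82,294],-27.5,90)"
```

```text
t: 25.75
ee_pos: [619.4, -83.0, 432.5]
orientation: [3.05, -0.749, 0.001]
ft_force: [-0.0, 0.5, 0.5]
width: 88.0
grasp_force: 0.0
top tab 28 [ 585.4 -104.1  277. ] R 42.7 ang 31.5
top red 20 [594.6 -68.5 310. ] R 30.3 ang -26.1
side tab 30 [ 584.4 -103.8  277. ] R 43.4 ang 30.5
side red 63 [583.9 -78.7 310. ] R 38.0 ang -4.7
wrist tab 107 [ 584.1 -104.5  277. ] R 44.0 ang 31.1
wrist red 133 [592.6 -67.9 310. ] R 32.3 ang -25.5
t 25.90 at [620.  -83.1 432.6] w 88.0 XYZ [  1.2  -2.  138.6] ROT [ 0.0007 -0.0011 -0.0021]
```

```bash
python3 -m inch '[{"xyz":[1,-1,30],"rot":[0,0,0]},{"xyz":[1,-1,62],"rot":[0,0,0]},{"xyz":[1,-1,95],"rot":[0,0,0]},{"xyz":[1,-1,120],"rot":[0,0,0]},{"xyz":[1,-1,134],"rot":[0,0,0]},{"xyz":[1,-1,138],"rot":[0,0,0]},{"xyz":[1,-1,138],"rot":[0,0,0]},{"xyz":[1,-1,138],"rot":[0,0,0]}]' 0
python3 -m inch '[{"xyz":[0,0,0],"rot":[0,0,0]},{"xyz":[0,0,0],"rot":[0,0,0]},{"xyz":[0,0,0],"rot":[0,0,0]},{"xyz":[0,0,0],"rot":[0,0,0]},{"xyz":[0,0,0],"rot":[0,0,0]},{"xyz":[0,0,0],"rot":[0,0,0]},{"xyz":[0,0,0],"rot":[0,0,0]},{"xyz":[0,0,0],"rot":[0,0,0]},{"xyz":[0,0,0],"rot":[0,0,0]},{"xyz":[0,0,0],"rot":[0,0,0]},{"xyz":[0,0,0],"rot":[0,0,0]},{"xyz":[0,0,0],"rot":[0,0,0]}]' 255
python3 -m inch '[{"xyz":[0,0,0],"rot":[0,0,0]},{"xyz":[0,0,0],"rot":[0,0,0]}]' 255
python3 -c "
from h import *
go([622,-82.5,294],30.3,90)"
```

```text
t: 26.57
ee_pos: [622.4, -83.0, 295.1]
orientation: [3.05, -0.75, 0.002]
ft_force: [-0.1, 0.6, 0.8]
width: 87.8
grasp_force: 0.0
t: 27.57
ee_pos: [621.8, -83.1, 293.8]
orientation: [3.049, -0.75, -0.001]
ft_force: [-1.7, -4.0, 1.6]
width: 11.3
grasp_force: 30.1
t: 27.73
ee_pos: [621.8, -83.1, 293.9]
orientation: [3.049, -0.75, -0.001]
ft_force: [-1.1, -1.4, 1.0]
width: 11.6
grasp_force: 30.0
t 27.73 at [621.8 -83.1 293.9] w 11.6 XYZ [-0.1 -0.6 -0.1] ROT [ 1.5000e-03  8.0000e-04 -1.0112e+00]
```

```bash
python3 -m inch '[{"xyz":[0,0,0],"rot":[0,0,-0.1]},{"xyz":[0,0,0],"rot":[0,0,-0.2]},{"xyz":[0,0,0],"rot":[0,0,-0.3]},{"xyz":[0,0,0],"rot":[0,0,-0.4]},{"xyz":[0,0,0],"rot":[0,0,-0.5]},{"xyz":[0,0,0],"rot":[0,0,-0.6]},{"xyz":[0,0,0],"rot":[0,0,-0.7]},{"xyz":[0,0,0],"rot":[0,0,-0.8]},{"xyz":[0,0,0],"rot":[0,0,-0.9]},{"xyz":[0,0,0],"rot":[0,0,-0.97]},{"xyz":[0,0,0],"rot":[0,0,-1.0]},{"xyz":[0,0,0],"rot":[0,0,-1.0]}]' 255
python3 -m inch '[{"xyz":[0,0,0],"rot":[0,0,0]},{"xyz":[0,0,0],"rot":[0,0,0]},{"xyz":[0,0,0],"rot":[0,0,0]}]' 255
python3 -c "
from h import *
go([622,-82.5,294],30,90)"
sed -i 's/-81.8\]/-82.8]/' tab.py; python3 tab.py
```

```text
t: 28.73
ee_pos: [621.8, -81.7, 293.8]
orientation: [-3.035, -0.805, 0.001]
ft_force: [-0.5, 5.3, 1.9]
width: 11.8
grasp_force: 30.0
t: 28.98
ee_pos: [621.8, -81.6, 293.9]
orientation: [-3.036, -0.802, 0.001]
ft_force: [-1.0, 5.2, 0.5]
width: 11.8
grasp_force: 30.0
t 28.98 at [621.8 -81.6 293.9] w 11.8 XYZ [-0.2  0.8 -0.1] ROT [-0.0013  0.0002 -0.0071]
top tab 18 [ 584.4 -104.6  277. ] R 43.3 ang 30.2
top red 19 [593.6 -95.7 310. ] R 31.0 ang 24.6
side tab 24 [ 583.2 -104.4  277. ] R 44.2 ang 29.2
side red 58 [ 583.6 -107.4  310. ] R 45.4 ang 32.8
wrist tab 99 [645.9 -43.8 277. ] R 45.8 ang -121.7
wrist red 148 [596.6 -94.9 310. ] R 28.0 ang 25.6
```

```bash
python3 -m inch '[{"xyz":[0,0,0],"rot":[0,0,0]},{"xyz":[0,0,0],"rot":[0,0,0]},{"xyz":[0,0,0],"rot":[0,0,0]},{"xyz":[0,0,0],"rot":[0,0,0]},{"xyz":[0,0,-20],"rot":[0,0,0]},{"xyz":[0,0,-50],"rot":[0,0,0]},{"xyz":[0,0,-90],"rot":[0,0,0]},{"xyz":[0,0,-130],"rot":[0,0,0]},{"xyz":[0,0,-140],"rot":[0,0,0]},{"xyz":[0,0,-140],"rot":[0,0,0]},{"xyz":[0,0,-140],"rot":[0,0,0]},{"xyz":[0,0,-140],"rot":[0,0,0]}]' 0
python3 tab.py
python3 - <<'E'
from h import *
from workcell import ctrl
m=ctrl.camera_model('wrist');cm=cam(m);im=cv2.imread('pics/wrist9.png')
# rectify plane z=312 patch (bar top) : 0.5 mm per px around axis
for z,nm in((312,'bar'),(274,'dial')):
    g=np.array([[[621.8+(100-j)*-0.5,-82.8+(i-100)*-0.5,z] for j in range(200)] for i in range(200)])
    uv=proj(cm,g.reshape(-1,3)).reshape(200,200,2).astype('float32')
    w=cv2.remap(im,uv[...,0],uv[...,1],1)
    if nm=='bar': 
        hsv=cv2.cvtColor(w,cv2.COLOR_BGR2HSV)
        b=(hsv[...,2]<50).astype('uint8');b[:60]=0;b[140:]=0
        r=((hsv[...,1]>170)&((hsv[...,0]<7)|(hsv[...,0]>172))).astype('uint8')
        k=cv2.morphologyEx(b|r,cv2.MORPH_OPEN,np.ones((5,5)))
        n,l,st,ce=cv2.connectedComponentsWithStats(k); i=l[100,100] or np.argmax(st[1:,4])+1
        ys,xs=np.nonzero(l==i); rc=cv2.minAreaRect(np.c_[xs,ys].astype('float32')); print(rc)
        v=cv2.fitLine(np.c_[xs*.5,-ys*.5].astype('float32'),cv2.DIST_HUBER,0,.01,.01).ravel(); print('bar angle',np.degrees(np.arctan2(v[1],v[0])),'centre',621.8+(rc[0][0]-100)*.5,-82.8-(rc[0][1]-100)*.5)
E
```

```text
t: 30.13
ee_pos: [621.2, -82.7, 431.6]
orientation: [-3.037, -0.804, 0.006]
ft_force: [-0.4, -0.2, -0.7]
width: 86.4
grasp_force: 0.0
top tab 21 [ 583.9 -105.   277. ] R 43.9 ang 30.4
top red 30 [595.4 -95.2 310. ] R 29.2 ang 25.2
side tab 26 [ 584.3 -103.7  277. ] R 42.9 ang 29.1
side red 59 [ 584.7 -106.5  310. ] R 44.0 ang 32.6
wrist tab 12 [643.2 -43.3 277. ] R 44.9 ang -118.4
wrist red 132 [593.9 -97.2 310. ] R 31.4 ang 27.3
((44.869422912597656, 128.34393310546875), (26.177249908447266, 26.25705909729004), 61.38954162597656)
bar angle -15.066297 centre 594.2347114562988 -96.97196655273437
```

```bash
python3 -m inch '[{"xyz":[0,0,0],"rot":[0,0,0.1]},{"xyz":[0,0,0],"rot":[0,0,0.2]},{"xyz":[0,0,0],"rot":[0,0,0.3]},{"xyz":[0,0,0],"rot":[0,0,0.4]},{"xyz":[0,0,0],"rot":[0,0,0.5]},{"xyz":[0,0,0],"rot":[0,0,0.6]},{"xyz":[0,0,0],"rot":[0,0,0.7]},{"xyz":[0,0,0],"rot":[0,0,0.8]},{"xyz":[0,0,0],"rot":[0,0,0.9]},{"xyz":[0,0,0],"rot":[0,0,1.0]},{"xyz":[0,0,0],"rot":[0,0,1.0]},{"xyz":[0,0,0],"rot":[0,0,1.0]}]' 0
cat > bar.py <<'E'
from h import *
import sys
from scipy.optimize import minimize
def fit(im,cm,a0):
    S=4; im=cv2.resize(im,None,fx=S,fy=S,interpolation=cv2.INTER_CUBIC); h=cv2.cvtColor(im,cv2.COLOR_BGR2HSV)
    m=(h[...,2]<70)|((h[...,1]>160)&((h[...,0]<8)|(h[...,0]>170))&(h[...,2]>80)); y=cv2.inRange(h,(22,150,120),(35,255,255))
    P=lambda X:(proj(cm,X)+.5)*S-.5
    c=P(np.array([[621.8,-82.5,300]]))[0]; k=int(S*277*62/320)
    roi=np.zeros(m.shape,'uint8'); cv2.circle(roi,tuple(int(v) for v in c),int(k*.85),1,-1); m=(m&(roi>0)).astype('uint8')
    n,l,st,ce=cv2.connectedComponentsWithStats(m); i=np.argmax(st[1:,4])+1; m=(l==i).astype('uint8')
    def hull(v,o):
        a=np.radians(v[0]);u=np.array([np.cos(a),np.sin(a)]);w=np.array([-u[1],u[0]])
        X=[np.r_[np.array(v[1:3])+s*36*u+t*6*w,z] for s in(-1,1) for t in(-1,1) for z in(290,312)]
        q=cv2.convexHull(P(np.array(X)).astype('float32')); cv2.fillConvexPoly(o,np.round(q*16).astype(int),1,shift=4); return o
    def cost(v):
        o=hull(v,np.zeros(m.shape,'uint8')); return 1-(o&m).sum()/(o|m).sum()
    best=min((minimize(cost,[a0+d,621.8,-82.5],method='Nelder-Mead',options=dict(initial_simplex=[[a0+d,621.8,-82.5],[a0+d+6,621.8,-82.5],[a0+d,625,-82.5],[a0+d,621.8,-79]])) for d in(-5,0,5)),key=lambda r:r.fun)
    tt=P(np.array([[585,-104,277]]))[0]; n,l,st,ce=cv2.connectedComponentsWithStats(y)
    i=np.argmin([np.hypot(*(q-tt)) if s[4]>60 else 1e9 for q,s in zip(ce[1:],st[1:])])+1
    t=atz(cm,(ce[i]+.5)/S-.5,275.5); d=best.x[1:3]-t[:2]
    print('bar',best.x.round(2),'IoUcost %.3f'%best.fun,'tab',t,st[i][4],'R %.1f ang %.2f'%(np.hypot(*d),np.degrees(np.arctan2(d[1],d[0]))))
if __name__=='__main__':
    fit(cv2.imread('pics/w2r.png'),dict(f=277.291,c=(253.783,189.905),p=np.array([694.444,-120.115,601.062]),a=[-0.17803511,0.30894038,-2.05777645]),-27)
    from workcell import ctrl
    for n in ('wrist','top'):
        cm=cam(ctrl.camera_model(n)); im=ctrl.get_image(n)[:,:,::-1].copy(); cv2.imwrite('pics/q_%s.png'%n,im)
        fit(im,cm,28)
    fit(cv2.imread('pics/top9.png'),cam(ctrl.camera_model('top')),28); fit(cv2.imread('pics/top0.png'),cam(ctrl.camera_model('top')),43)
E
python3 bar.py
```

```text
t: 31.28
ee_pos: [621.8, -82.7, 432.9]
orientation: [3.051, -0.746, -0.003]
ft_force: [0.8, 0.5, -0.0]
width: 87.5
grasp_force: 0.0
bar [-29.03 621.73 -82.99] IoUcost 0.328 tab [ 583.6 -104.5  275.5] 1655 R 43.8 ang 29.44
bar [ 27.68 620.09 -83.05] IoUcost 0.153 tab [ 582.2 -107.2  275.5] 882 R 44.9 ang 32.51
bar [  57.63  616.45 -154.08] IoUcost 0.689 tab [ 584.1 -105.2  275.5] 348 R 58.6 ang -56.50
bar [ 23.  621.8 -82.5] IoUcost 1.000 tab [ 584.1 -105.2  275.5] 348 R 44.0 ang 31.05
bar [ 38.  621.8 -82.5] IoUcost 1.000 tab [ 585.4 -104.3  275.5] 420 R 42.4 ang 30.92
```

```bash
python3 -m inch '[{"xyz":[-25,8,0],"rot":[0,0,0]},{"xyz":[-50,16,0],"rot":[0,0,0]},{"xyz":[-75,24,0],"rot":[0,0,0]},{"xyz":[-93,30,0],"rot":[0,0,0]},{"xyz":[-100,31,0],"rot":[0,0,0]},{"xyz":[-100,31,0],"rot":[0,0,0]},{"xyz":[-100,31,0],"rot":[0,0,0]},{"xyz":[-100,31,0],"rot":[0,0,0]},{"xyz":[-100,31,0],"rot":[0,0,0]},{"xyz":[-100,31,0],"rot":[0,0,0]}]' 0
python3 bar.py | sed -n 2p; python3 tab.py | tail -2; python3 -c "
from workcell import ctrl; print(ctrl.camera_model('wrist')['position'])"
```

```text
t: 32.22
ee_pos: [519.7, -63.9, 433.5]
orientation: [3.05, -0.75, -0.001]
ft_force: [-0.2, 0.6, -0.3]
width: 87.8
grasp_force: 0.0
bar [ 29.85 619.79 -82.3 ] IoUcost 0.099 tab [ 582.3 -105.7  275.5] 1575 R 44.2 ang 31.98
wrist tab 100 [ 582.5 -105.5  277. ] R 45.4 ang 30.0
wrist red 177 [593.8 -97.2 310. ] R 31.5 ang 27.2
[ 592.18695779 -101.5968517   595.45695607]
```

The bar is about 2° short of the tab, with consistent results from two views. I regrip and nudge it.

```bash
python3 -c "
from h import *
go([621.8,-82.4,432],29,90)"
```

```text
t 32.47 at [519.2 -63.8 433.7] w 87.7 XYZ [ 99.5 -31.1   1.7] ROT [ 1.000e-03  7.000e-04 -9.886e-01]
```

```bash
python3 -m inch '[{"xyz":[12,-4,0],"rot":[0,0,-0.1]},{"xyz":[28,-9,0],"rot":[0,0,-0.2]},{"xyz":[46,-14,0],"rot":[0,0,-0.3]},{"xyz":[64,-20,0],"rot":[0,0,-0.4]},{"xyz":[82,-25,0],"rot":[0,0,-0.5]},{"xyz":[94,-29,0],"rot":[0,0,-0.6]},{"xyz":[99,-31,0],"rot":[0,0,-0.7]},{"xyz":[99,-31,0],"rot":[0,0,-0.8]},{"xyz":[99,-31,0],"rot":[0,0,-0.9]},{"xyz":[99,-31,0],"rot":[0,0,-0.97]},{"xyz":[99,-31,0],"rot":[0,0,-0.989]},{"xyz":[99,-31,0],"rot":[0,0,-0.989]}]' 0
python3 -m inch '[{"xyz":[0,0,0],"rot":[0,0,0]},{"xyz":[0,0,0],"rot":[0,0,0]}]' 0
python3 -c "
from h import *
go([621.8,-82.4,294],29,90)"
```

```text
t: 33.47
ee_pos: [621.2, -82.2, 433.8]
orientation: [3.041, 0.786, -0.001]
ft_force: [-0.2, 0.3, -0.1]
width: 88.2
grasp_force: 0.0
t: 33.63
ee_pos: [621.1, -82.3, 433.9]
orientation: [3.041, 0.785, -0.001]
ft_force: [0.2, -0.6, 0.1]
width: 87.3
grasp_force: 0.0
t 33.63 at [621.1 -82.3 433.9] w 87.3 XYZ [  0.6   0.4 139.9] ROT [ 0.0007  0.0008 -0.0011]
```

```bash
python3 -m inch '[{"xyz":[0.5,0,32],"rot":[0,0,0]},{"xyz":[0.5,0,66],"rot":[0,0,0]},{"xyz":[0.5,0,100],"rot":[0,0,0]},{"xyz":[0.5,0,124],"rot":[0,0,0]},{"xyz":[0.5,0,136],"rot":[0,0,0]},{"xyz":[0.5,0,140],"rot":[0,0,0]},{"xyz":[0.5,0,140],"rot":[0,0,0]},{"xyz":[0.5,0,140],"rot":[0,0,0]}]' 0
python3 -m inch '[{"xyz":[0,0,0],"rot":[0,0,0]},{"xyz":[0,0,0],"rot":[0,0,0]},{"xyz":[0,0,0],"rot":[0,0,0]},{"xyz":[0,0,0],"rot":[0,0,0]},{"xyz":[0,0,0],"rot":[0,0,0]},{"xyz":[0,0,0],"rot":[0,0,0]},{"xyz":[0,0,0],"rot":[0,0,0]},{"xyz":[0,0,0],"rot":[0,0,0]},{"xyz":[0,0,0],"rot":[0,0,0]},{"xyz":[0,0,0],"rot":[0,0,0]},{"xyz":[0,0,0],"rot":[0,0,0]},{"xyz":[0,0,0],"rot":[0,0,0]}]' 255
python3 -m inch '[{"xyz":[0,0,0],"rot":[0,0,0]},{"xyz":[0,0,0],"rot":[0,0,0]},{"xyz":[0,0,0],"rot":[0,0,-0.02]},{"xyz":[0,0,0],"rot":[0,0,-0.04]},{"xyz":[0,0,0],"rot":[0,0,-0.045]},{"xyz":[0,0,0],"rot":[0,0,-0.045]},{"xyz":[0,0,0],"rot":[0,0,-0.045]}]' 255
python3 -c "
from h import *
go([621.8,-82.4,294],31.7,90)"
python3 -m inch '[{"xyz":[0,0,0],"rot":[0,0,0]},{"xyz":[0,0,0],"rot":[0,0,0]},{"xyz":[0,0,0],"rot":[0,0,0]},{"xyz":[0,0,0],"rot":[0,0,0]},{"xyz":[0,0,-20],"rot":[0,0,0]},{"xyz":[0,0,-50],"rot":[0,0,0]},{"xyz":[0,0,-90],"rot":[0,0,0]},{"xyz":[0,0,-130],"rot":[0,0,0]},{"xyz":[0,0,-140],"rot":[0,0,0]},{"xyz":[0,0,-140],"rot":[0,0,0]}]' 0
```

```text
t: 34.3
ee_pos: [622.5, -82.3, 295.5]
orientation: [3.04, 0.786, 0.002]
ft_force: [0.1, -0.4, 0.7]
width: 88.0
grasp_force: 0.0
t: 35.3
ee_pos: [621.3, -81.9, 293.8]
orientation: [3.041, 0.787, -0.001]
ft_force: [-2.4, 3.7, 4.0]
width: 11.4
grasp_force: 30.0
t: 35.88
ee_pos: [621.3, -81.9, 293.8]
orientation: [3.023, 0.856, -0.002]
ft_force: [-1.3, 3.8, 1.3]
width: 12.1
grasp_force: 30.0
t 35.88 at [621.3 -81.9 293.8] w 12.1 XYZ [ 0.1  0.7 -0.2] ROT [ 0.      0.001  -0.0016]
t: 36.72
ee_pos: [623.1, -82.5, 438.4]
orientation: [3.019, 0.854, 0.01]
ft_force: [-0.2, 0.2, -0.2]
width: 74.6
grasp_force: 0.0
```

Now I go to the same viewing pose and check again.

```bash
python3 -c "
from h import *
go([519.5,-64,433],-27.6,90)"
```

```text
t 36.72 at [623.1 -82.5 438.4] w 74.6 XYZ [-78.6 -70.    4.6] ROT [ 0.0029 -0.0078  1.0331]
```

```bash
python3 -m inch '[{"xyz":[-10,-9,0],"rot":[0,0,0.1]},{"xyz":[-22,-19,0],"rot":[0,0,0.2]},{"xyz":[-36,-32,0],"rot":[0,0,0.3]},{"xyz":[-50,-45,0],"rot":[0,0,0.4]},{"xyz":[-64,-57,0],"rot":[0,0,0.5]},{"xyz":[-74,-66,0],"rot":[0,0,0.6]},{"xyz":[-79,-70,0],"rot":[0,0,0.7]},{"xyz":[-79,-70,0],"rot":[0,0,0.8]},{"xyz":[-79,-70,0],"rot":[0,0,0.9]},{"xyz":[-79,-70,0],"rot":[0,0,1.0]},{"xyz":[-79,-70,0],"rot":[0,0,1.033]},{"xyz":[-79,-70,0],"rot":[0,0,1.033]}]' 0
python3 -m inch '[{"xyz":[0,0,0],"rot":[0,0,0]},{"xyz":[0,0,0],"rot":[0,0,0]},{"xyz":[0,0,0],"rot":[0,0,0]}]' 0
python3 bar.py | sed -n 2p; python3 tab.py | sed -n '1,2p;5,6p'
python3 - <<'E'
from h import *
from workcell import ctrl
a=cv2.imread('pics/top0.png').astype(int);b=ctrl.get_image('top')[:,:,::-1].astype(int)
d=(np.abs(a-b).max(2)>60).astype('uint8');n,l,st,ce=cv2.connectedComponentsWithStats(cv2.morphologyEx(d,cv2.MORPH_OPEN,np.ones((2,2))))
print([tuple(s) for s in st[1:] if s[4]>12])
E
```

```text
t: 37.72
ee_pos: [516.8, -63.8, 431.7]
orientation: [3.049, -0.751, -0.005]
ft_force: [0.8, 0.5, -0.0]
width: 87.7
grasp_force: 0.0
t: 37.97
ee_pos: [517.4, -63.8, 433.2]
orientation: [3.05, -0.747, -0.002]
ft_force: [-1.1, 0.0, -0.1]
width: 88.1
grasp_force: 0.0
bar [ 32.02 619.8  -82.31] IoUcost 0.102 tab [ 582.4 -105.6  275.5] 1627 R 44.1 ang 31.91
[(np.int32(192), np.int32(191), np.int32(233), np.int32(193), np.int32(17804)), (np.int32(275), np.int32(200), np.int32(4), np.int32(10), np.int32(32)), (np.int32(136), np.int32(238), np.int32(43), np.int32(21), np.int32(694)), (np.int32(88), np.int32(303), np.int32(135), np.int32(28), np.int32(1809)), (np.int32(113), np.int32(331), np.int32(78), np.int32(31), np.int32(896)), (np.int32(4), np.int32(332), np.int32(46), np.int32(50), np.int32(1361)), (np.int32(198), np.int32(333), np.int32(47), np.int32(17), np.int32(574)), (np.int32(375), np.int32(336), np.int32(49), np.int32(9), np.int32(350)), (np.int32(376), np.int32(346), np.int32(49), np.int32(19), np.int32(781)), (np.int32(324), np.int32(353), np.int32(24), np.int32(12), np.int32(1
[... 781 characters left out ...]
, 'argmin', axis=axis, out=out, **kwds)
    return _wrapit(obj, method, *args, **kwds)
    result = getattr(arr, method)(*args, **kwds)
ValueError: attempt to get argmin of an empty sequence
Traceback (most recent call last):
  File "tab.py", line 12, in <module>
    y,ay=cen(im,(22,150,120),(35,255,255),[585,-104,277],cm); r,ar=cen(im,(0,170,90),(6,255,255),[592,-68,308],cm)
         ~~~^^^^^^^^^^^^^^^^^^^^^^^^^^^^^^^^^^^^^^^^^^^^^^^^
  File "tab.py", line 7, in cen
    i=np.argmin([np.hypot(*(c-uv)) if s[4]>4 else 1e9 for c,s in zip(ce[1:],st[1:])])+1
      ~~~~~~~~~^^^^^^^^^^^^^^^^^^^^^^^^^^^^^^^^^^^^^^^^^^^^^^^^^^^^^^^^^^^^^^^^^^^^^^
ValueError: attempt to get argmin of an empty sequence
```

The bar is at 32.0° and the tab at 31.9°, so they line up; the errors come only from the arm blocking the top camera. The arm is clear of everything, so I hand in.

```bash
python3 -c "
from workcell import ctrl
print(ctrl.close_job())"
```

```text
the job is handed in; nothing more can be done
None
```

The job is handed in at about 38 s: the tap was shut first, the paper cup is on the coaster, the blue tumbler stands within about 2 mm of the drip stand's centre, and the tap is open with its pointer within about 0.1° of the yellow tab.

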